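# Hang the T-handled driver on the spring balancer and lock it in

### The arm

A 6-joint arm with a two-finger parallel gripper is mounted at the origin on the work surface. World frame = base frame: x ahead of the robot, y to its left, z up, the work surface at z = 0. Lengths are in m, angles in rad, forces in N, time in s.
With the tool pointing down it reaches from about 0.35 to 0.925 m from the base axis. Payload 6.4 kg.
Tool frame: the origin (TCP) lies on the centre line of the jaws, within the pads' length; the fingertips stand 17 mm ahead of it and the grasp point (between the pads) lies 2 mm behind it (robot.finger_overhang is the distance from the TCP to the fingertips, in m); z points along the fingers, y is the line along which they close (so a half turn about z gives the same grasp; the last joint's range is limited). The gripper opens to 85 mm and grips with 20 to 120 N. Pads are 22 mm wide; open, the fingers measure 114 mm over their backs; the gripper's body (76 mm by 85 mm) begins 54 mm behind the grasp point. The pads swing forward as they close: fully open they stand 13 mm farther back than shut.
Start: joints at [-1.28, 0.245, 1.558, -0, 1.339, -0.174], TCP at [0.291, -0.581, 0.248] pointing down, gripper open.
Joint ranges: [-3.13, 3.13], [-1.02, 2.26], [0.13, 2.54], [-0.95, 4.09], [0.21, 2.88], [-2.74, 2.74]. Speed limits (rad/s): [2.57, 2.57, 3.14, 3.14, 3.14, 3.14].

### API

Orientations are given as a rotation vector (axis times angle).
In Python, from station import robot gives the robot as it stands.
- The arm moves only by the tool apply_moves, never from a script. Its argument "moves" is a list of rows, each an object of numbers: "dx", "dy", "dz": the shift along the tool's x, y, z as a fraction of full scale; "rx", "ry", "rz": the turn, a rotation vector about the tool's x, y, z as a fraction of full scale; "gripper": the finger opening in mm, from 0 to 85.4. A call has 1 to 10 rows; each row shifts and turns the commanded pose from where the row before left it, along the tool's axes as they then stand; what a row does not reach is not made up. Full scale, the value 1, is 5 cm for a shift and pi rad for a turn. A row lasts 1/10 s, in which the tool goes at most 50 mm and 8.59 degrees, less where a joint would pass 70% of its speed; a pose out of reach is approached as far as the arm can. A call with a number of a shift or a turn outside -1 to 1 is refused whole. A call with a gripper value outside its range is refused whole. The fingers move at their own pace and stop on an object; "newtons" is the grip in N (left out, the last holds). Time passes only in rows, so rows that do not move let the fingers close. It gives the time, the measured TCP pose, the force, the opening and the grip force at its end, in the units of the state.
- robot.sense(): the state, without advancing time (a new reading comes with each control period).
- robot.get_image(name): name is "side" or "top"; returns the picture (420x560x3 uint8, red, green, blue); there is no depth.
- robot.get_calibration(name): a dict with "fovy" (degrees; the focal length in pixels is half the picture's height over the tangent of half this angle, whatever the lens; pixels are square), "cx", "cy" (the principal point, pixels), "position" and "rotation" of the camera in the world. Camera axes: x right, y up, looking along -z (the intrinsics and any distortion apply to the point x, -y, -z); pixel columns grow to the right and rows downward; lengths in m; the calibration is good to about 2 mm. A picture is of the moment at which its call begins. get_calibration takes no time and is no camera call.
- robot.job_done(): hands the job in; it is judged then, once.
The state is a dict: "clock": time; "joints": joint angles; "dq": joint speeds; "effort": joint torques, N m; "ee_pos": TCP position; "eef_rot": TCP orientation; "contact_force": force on the tool from outside, world axes, zero at the start; "ft_torque": the same for the moment, N m; "grip_width": finger opening in m; "grip_force": force on a finger pad.
Only numpy, scipy, OpenCV 4.12 (cv2) and the standard library are available. Lean on these libraries where they do the work, as an engineer would, in place of code of your own. Each camera call takes 0.05 s, during which the arm holds its last target. There are 200 camera calls.

### The job

Hang the T-handled bearing driver on the fork of the spring balancer: lay its crossbar in the two notches, roughly centred, with the stem hanging down between the prongs, and keep hold while the arm sinks, letting go only once the arm carries the weight and has settled, so that it neither drops nor springs up. Then push the keeper along the arm towards the fork, past its detent click and as far as it goes, so that its two tongues lie over the crossbar. Leave the driver hanging still and everything else on the bench where it was.

Things in the scene. Friction and masses are not known exactly. Their poses are not given: they have to be found in the camera images.
- driver: Steel bearing driver, 0.45 to 0.8 kg, 140 mm tall, upright on the bench: disc 64 mm across and 22 mm thick, 16 mm stem, and across the top a straight level crossbar (T-handle) 16 mm thick, 150 mm long. The only one with a crossbar. Origin: centre of the disc's underside; z up the stem, y along the crossbar.
- bar (a point): Centre of the driver's crossbar, 132 mm above the driver's origin, on the stem's axis; y along the crossbar. The bar can be gripped here from above (fingers closing across the bar).
- seat (a point): Point midway between the two notches of the balancer's fork: where the crossbar's centre lies when seated. Axes move with the arm: x back along the arm to the hinge, y across it (the seated bar's direction), z up. Each prong has a V notch with 34 degree slopes here and an upturned tip 25 mm further out, its top 20 mm above this point.
- stand: Bolted-down stand of the balancer: square base 130 mm, 36 mm square post, dark spring drum beside the hinge reaching 16 mm above it; origin under its base. The arm points to its -x: a 16 mm rod, then a fork of two 10 mm round prongs 90 mm apart on centres (80 clear), open at the outer end; the fork's crosspiece is 88 mm from the seat point towards the hinge.
- hinge (a point): Hinge of the balancer arm, in the top of the stand's post, 240 mm above the bench and 235 mm from the seat point. Axes as at the seat point.
- swing (a joint): Angle of the balancer arm, rad: 0 unloaded against its upper stop, fork end 0.1 rad above level; grows as the arm sinks (level at 0.1), lower stop 0.5. Damped spring, 5 N m/rad (about 90 N/m at the seat). The driver sinks it to about 0.17 to 0.33 by its weight, 40 to 75 mm at the fork.
- keeper (a joint): Travel of the keeper, m: grows as it slides along the arm from hinge to fork. 0 fully back, 0.08 at its end stop. About 1 N of friction. From 0.058 a sprung ball in the arm resists with some 8 to 10 N; it gives (click) at 0.066, and from 0.072 the keeper is held home.
- lug (a point): Middle of the top edge of the keeper's upright lug, 53 mm above the arm's axis. Keeper: aluminium sleeve 36 mm long, 32 mm square on the arm's rod, with two flat tongues (ends 110 mm ahead of the lug) that pass 6 mm over the seated bar. Lug: plate 34 mm wide across the arm, 7 mm thick along it, 30 mm clear above sleeve and tongues. Axes as at the seat point.
- knob_driver: Bystander: steel driver with a round knob on top, no crossbar, disc 56 mm across, 92 mm tall, standing. Origin at its underside.
- drift: Bystander: dark steel stepped drift, 48 mm across, 88 mm tall, standing. Origin at its underside.
- wrench: Bystander: steel wrench lying flat on the bench, along its x.
- race: Bystander: dark steel bearing ring lying flat, 110 mm across, 28 mm high. Origin at its underside.
- tin: Bystander: grey can, 66 mm across, 100 mm tall. Origin at its underside.
- packing: Bystander: hardwood packing block 80 x 50 x 40 mm. Origin at its underside.
Things that resemble listed ones, but are neither listed nor needed, are in the scene too. There is more than one size of the driver; the one meant has the size given above.

How it is judged:
On the way, in this order (a step that is already met when the one before it is completed fails the run):
1. still held by the gripper, the driver's crossbar lies in both notches and the arm has sunk (by 0.1 rad or more) and stands still (x of bar in the frame of seat between -0.01 and 0.01 m and y of bar in the frame of seat between -0.025 and 0.025 m and z of bar in the frame of seat between -0.007 and 0.007 m and angle between the y axis of driver and the y axis of seat, either way round below 0.15 rad and velocity of joint swing between -0.1 and 0.1 rad/s and linear speed of driver below 0.03 m/s and value of joint swing above 0.1 rad and contact force between the fingers and driver above 0.3 N and value of joint keeper below 0.04 m), for 0.25 s.
2. let go, the driver hangs still in the notches, the keeper still back (x of bar in the frame of seat between -0.01 and 0.01 m and y of bar in the frame of seat between -0.025 and 0.025 m and z of bar in the frame of seat between -0.007 and 0.007 m and angle between the y axis of driver and the y axis of seat, either way round below 0.15 rad and velocity of joint swing between -0.1 and 0.1 rad/s and linear speed of driver below 0.03 m/s and contact force between the fingers and driver below 0.1 N and value of joint swing above 0.1 rad and value of joint keeper below 0.04 m), for 0.3 s.
3. the keeper is past its detent (value of joint keeper above 0.07 m), for 0.2 s.
At the end, for the whole second after the job is handed in: Crossbar in both notches (within 10 mm along the arm, 25 mm across, 7 mm in height, 0.15 rad square), arm sunk over 0.1 rad, driver within 0.2 rad of upright, let go and still (0.03 m/s, arm 0.1 rad/s), keeper past 0.070 m (x of bar in the frame of seat between -0.01 and 0.01 m and y of bar in the frame of seat between -0.025 and 0.025 m and z of bar in the frame of seat between -0.007 and 0.007 m and angle between the y axis of driver and the y axis of seat, either way round below 0.15 rad and velocity of joint swing between -0.1 and 0.1 rad/s and linear speed of driver below 0.03 m/s and contact force between the fingers and driver below 0.1 N and value of joint swing above 0.1 rad and value of joint keeper above 0.07 m and angle between driver's own z axis and vertical below 0.2 rad); the robot touches nothing.
It fails at once if the balancer arm drops or springs up (faster than 0.9 rad/s, about 0.2 m/s at the fork) (velocity of joint swing above 0.9 rad/s or velocity of joint swing below -0.9 rad/s).
It fails at once if a bystander is moved more than 30 mm (distance of any of knob_driver, drift, wrench, race, tin, packing from where it was at the start of the episode above 0.03 m).
It also fails if it takes over 64 s, if anything falls off the work surface, if the arm or the gripper's body presses on something with over 40 N, if the wrist force passes 120 N, or if a joint passes its speed limit or range.

## Working session

There is one attempt and no reset: what is moved stays moved. The work goes in short steps, Python scripts to look and compute and a tool call to move; the robot and the scene stay as the last step left them, time stands still between calls to the robot, and variables do not carry over. Pictures are saved under pics/ and viewed, at most 10 in all, crops included, and the job is handed in when it is done.

Besides the shell and the picture viewer there is one more tool, called in YAML: its name, and indented under it one key for each argument. apply_moves: Moves the arm, as the interface text tells. Shift numbers are shares of 5 cm and turn numbers shares of pi rad, none past 1 either way. Its arguments: {"type":"object","properties":{"moves":{"type":"array"},"newtons":{"type":"number"}},"required":["moves"]}

```bash
mkdir -p pics; ls
python3 - <<'E'
from station import robot
import cv2,numpy as np
for n in("top","side"):
    im=robot.get_image(n); cv2.imwrite(f"pics/{n}0.png",im[:,:,::-1]); c=robot.get_calibration(n); print(n,c)
print(robot.sense())
E
```

```text
pics
top {'fovy': 43.674835038726485, 'cx': 285.5682988099027, 'cy': 214.89993296313602, 'position': array([ 0.45899308, -0.04913381,  1.31501659]), 'rotation': array([ 0.03774306, -0.02981286, -1.54486652])}
side {'fovy': 51.44173460486458, 'cx': 274.3452021743113, 'cy': 214.20215936860987, 'position': array([0.25409297, 0.6733405 , 0.97498644]), 'rotation': array([ 0.19509606, -1.0611606 , -2.56994835])}
{'clock': 0.1, 'joints': array([-1.28008309e+00,  2.45787084e-01,  1.55890635e+00, -4.01419721e-05,
        1.33871368e+00, -1.74093434e-01]), 'dq': array([ 0.00123654, -0.00042664, -0.00323539,  0.00075791,  0.00110973,
       -0.00064775]), 'effort': array([-3.85043759e-04, -4.30668497e+01, -3.27131116e+01, -1.62093074e-04,
        2.83297457e-03,  3.25469838e-07]), 'ee_pos': array([ 0.29122259, -0.58057012,  0.24725543]), 'eef_rot': array([-3.05536925e+00, -7.23159398e-01,  2.27213219e-04]), 'contact_force': array([ 0.14535336,  0.50917656, -0.12752312]), 'ft_torque': array([ 0.00780642, -0.01898121,  0.00080882]), 'grip_force': 0.0, 'grip_width': 0.08497164815409855}
```

View pics/top0.png

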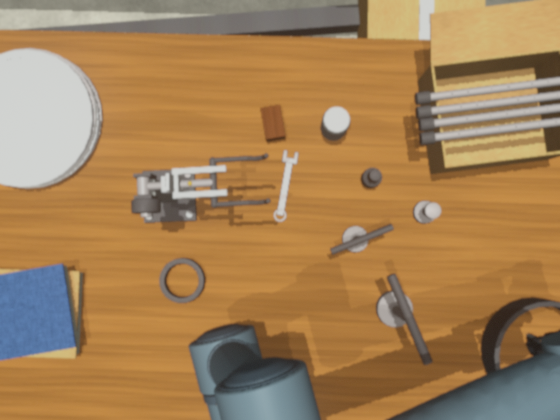

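View pics/side0.png

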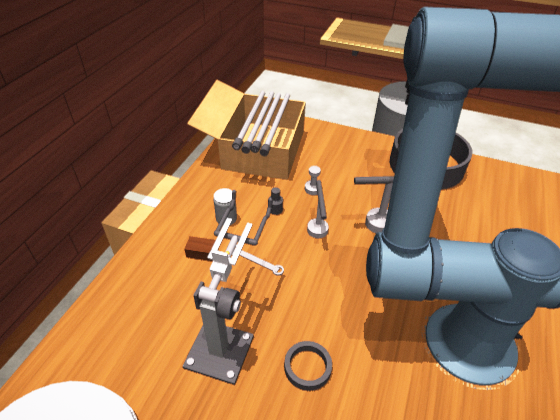

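The top view shows two T-drivers: the small one has its bar from (331,252) to (392,228), about 65 px. The large one runs from (392,278) to (428,360), about 89 px. At 132 mm height, 150 mm should span about 66 px, so the small one fits. The fork prongs end near (265,156) and (268,202). I'll confirm in an enlarged crop.

```bash
cat > h.py <<'E'
import numpy as np,cv2
from scipy.spatial.transform import Rotation as R
from station import robot
def cal(n):
    c=robot.get_calibration(n); return c,210/np.tan(np.radians(c["fovy"]/2)),R.from_rotvec(c["rotation"]).as_matrix(),np.array(c["position"])
def ray(n,u,v):
    c,f,M,p=cal(n); d=M@np.array([(u-c["cx"])/f,-(v-c["cy"])/f,-1]); return p,d/np.linalg.norm(d)
def plane(n,u,v,z):
    p,d=ray(n,u,v); return p+d*(z-p[2])/d[2]
def proj(n,X):
    c,f,M,p=cal(n); q=M.T@(np.asarray(X)-p); return np.array([c["cx"]+f*q[0]/-q[2],c["cy"]-f*q[1]/-q[2]])
def tri(a,b):
    (p,d),(q,e)=ray("top",*a),ray("side",*b); s=np.linalg.lstsq(np.c_[d,-e],q-p,rcond=None)[0]
    return (p+s[0]*d+q+s[1]*e)/2,np.linalg.norm(p+s[0]*d-q-s[1]*e)
E
python3 - <<'E'
from h import *
t=cv2.imread("pics/top0.png");s=cv2.imread("pics/side0.png")
cv2.imwrite("pics/topc.png",cv2.resize(t[140:270,125:405],None,fx=2.8,fy=2.8,interpolation=cv2.INTER_CUBIC))
cv2.imwrite("pics/sidec.png",cv2.resize(s[160:320,180:345],None,fx=3.7,fy=3.7,interpolation=cv2.INTER_CUBIC))
# driver bar
for nm,b in(("small",(325,222,398,258)),("large",(384,270,434,365))):
    g=t[b[1]:b[3],b[0]:b[2]]; m=((g.max(2)<75)).astype(np.uint8)
    c=max(cv2.findContours(m,0,1)[0],key=cv2.contourArea); (cx,cy),wh,a=cv2.minAreaRect(c)
    print(nm,cx+b[0],cy+b[1],wh,a,plane("top",cx+b[0],cy+b[1],.132))
    bp=cv2.boxPoints(cv2.minAreaRect(c))+np.array(b[:2]); P=[plane("top",*q,.137) for q in bp]
    print(np.round(P,4).tolist(),[round(float(np.linalg.norm(P[i]-P[i-1])),4) for i in range(4)])
E
```

```text
Traceback (most recent call last):
ValueError: max() iterable argument is empty
```

View pics/topc.png

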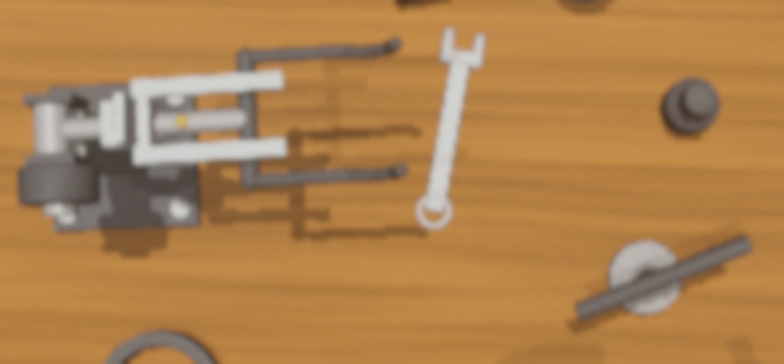

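View pics/sidec.png

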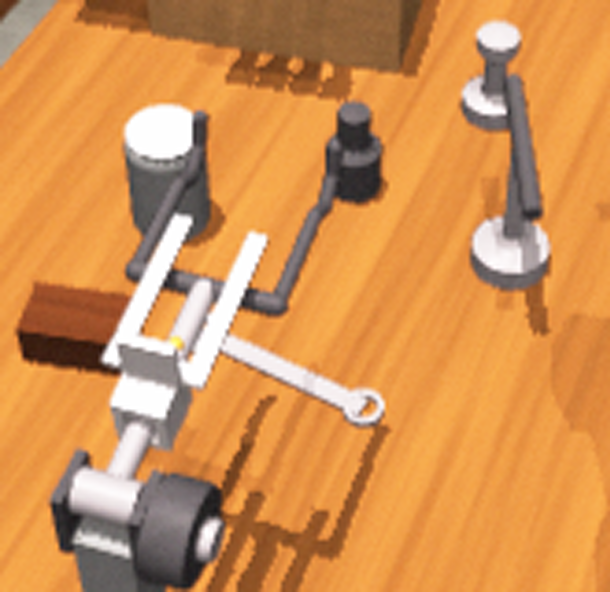

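Run:
```python
from h import *
t=cv2.imread("pics/top0.png")
for nm,b in(("small",(325,222,398,258)),("large",(384,270,434,365))):
    g=t[b[1]:b[3],b[0]:b[2]].astype(int); m=((g.max(2)-g.min(2)<25)&(g.max(2)<115)).astype(np.uint8)
    c=max(cv2.findContours(m,0,1)[0],key=cv2.contourArea); r=cv2.minAreaRect(c)
    bp=cv2.boxPoints(r)+np.array(b[:2]); P=np.array([plane("top",*q,.137) for q in bp])
    print(nm,r[0]+np.array(b[:2]),r[1:],P.mean(0),[round(float(np.linalg.norm(P[i]-P[i-1])),4) for i in range(4)]);print(P.round(4).tolist())
T=lambda x,y:(125+x/2.8,140+y/2.8); S=lambda x,y:(180+x/3.7,160+y/3.7)
for n,a,b in[("tipL",(394,46),(201,120)),("tipR",(401,171),(335,146)),("crL",(245,60),(137,270)),("crR",(251,180),(277,300)),
  ("lugtop",(120,118),(150,347)),("hinge tube mid",(48,130),(105,492)),("tongueL end",(283,80),(183,219)),("tongueR end",(286,147),(258,238))]:
    print(n,*[np.round(x,4) for x in tri(T(*a),S(*b))])
print([plane("top",*T(*a),.255).round(4) for a in[(245,60),(251,180)]],[plane("top",*T(*a),.29).round(4) for a in[(394,46),(401,171)]])
# driver by side: bar ends
for a,b in[((580,312),(533,210)),((748,243),(513,80))]: print(tri(T(*a),S(*b)))
```

```text
small [362.65517426 235.13792992] ((4.085297107696533, 58.30833435058594), 68.19859313964844) [ 0.46876858 -0.21671152  0.137     ] [0.0091, 0.1311, 0.0092, 0.1311]
[[0.4471, -0.1547, 0.137], [0.4988, -0.2752, 0.137], [0.4904, -0.2787, 0.137], [0.4387, -0.1583, 0.137]]
large [405.         321.00000381] ((94.63026428222656, 18.27623176574707), 66.03751373291016) [ 0.28037946 -0.31448584  0.137     ] [0.2086, 0.0409, 0.2087, 0.0406]
[[0.3661, -0.2517, 0.137], [0.3836, -0.2887, 0.137], [0.1946, -0.3772, 0.137], [0.1773, -0.3404, 0.137]]
tipL [ 6.195e-01 -6.000e-04  2.802e-01] 0.0015
tipR [ 0.5305 -0.0082  0.2826] 0.0011
crL [0.6112 0.109  0.253 ] 0.0024
crR [0.523  0.1013 0.2555] 0.001
lugtop [0.5608 0.1886 0.2928] 0.0014
hinge tube mid [0.5574 0.2533 0.2439] 0.0027
tongueL end [0.5942 0.0781 0.2745] 0.0018
tongueR end [0.5463 0.0746 0.2734] 0.0015
[array([0.6098, 0.1083, 0.255 ]), array([0.5226, 0.1012, 0.255 ])] [array([ 0.6173, -0.0014,  0.29  ]), array([ 0.5294, -0.0087,  0.29  ])]
(array([ 0.43089537, -0.14942557,  0.13054696]), np.float64(0.0011532493237120074))
(array([ 0.4895649 , -0.28393265,  0.12935378]), np.float64(0.0003612804920050303))
```

The crop shows the small driver's bar, about (332,251) to (392,227), over its 64 mm disc at (355,239). Triangulated, the bar is about 147 mm long at z≈0.13, while the other T measures about 210 mm, so the small one is correct. Next I'll refine its centre and work out the moves.

```bash
cat >> h.py <<'E'
def tool():
    s=robot.sense(); return np.array(s["ee_pos"]),R.from_rotvec(s["eef_rot"]).as_matrix(),s
def need(target,yaw_y=None):
    p,M,s=tool(); d=M.T@(np.array(target)-p); print("tcp",p.round(4),"shift(frac)",(d/.05).round(3))
    if yaw_y is not None:
        v=np.array([np.cos(yaw_y),np.sin(yaw_y),0]); w=M.T@v; a=np.arctan2(-w[0],w[1]); a=(a+np.pi/2)%np.pi-np.pi/2
        print("rz",a,"frac",a/np.pi)
E
python3 - <<'E'
from h import *
t=cv2.imread("pics/top0.png").astype(float)
# brown-vs-grey profile across the bar at points along it
a=np.array([332,251.4]);b=np.array([392.1,226.8]);u=(b-a)/np.linalg.norm(b-a);n=np.array([-u[1],u[0]])
sat=(t.max(2)-t.min(2)).astype(np.float32)
pts=[]
for f in(.08,.15,.22,.75,.82,.9):
    q=a+f*(b-a); k=np.arange(-9,9.1,.5); xy=(q+k[:,None]*n).astype(np.float32)
    pr=cv2.remap(sat,xy[:,0].reshape(1,-1),xy[:,1].reshape(1,-1),1)[0]; w=np.clip(70-pr,0,None); w[abs(k)>6]=0
    o=(w*k).sum()/w.sum(); pts.append(q+o*n); print(f,round(float(o),2),round(float((pr<60).sum()*.5),1))
P=np.array([plane("top",*q,.134) for q in pts]); v=P[-1]-P[0]; print("dir deg",np.degrees(np.arctan2(v[1],v[0])))
c=(plane("top",*a,.134)+plane("top",*b,.134))/2; v/=np.linalg.norm(v); C=P.mean(0)+v*((c-P.mean(0))@v); print("centre",C, "disc",plane("top",355.4,238.9,.022))
p,M,s=tool(); print(M.round(3)); th=np.arctan2(v[1],v[0])
need([C[0],C[1],.30],th+np.pi/2)
E
```

```text
0.08 -0.46 7.0
0.15 -0.47 7.0
0.22 -1.54 13.0
0.75 -0.3 7.0
0.82 -0.56 7.0
0.9 -0.71 7.0
dir deg -66.0620325357458
centre [ 0.46124513 -0.21534579  0.134     ] disc [ 0.4599848  -0.21535281  0.022     ]
[[ 0.894  0.448 -0.001]
 [ 0.448 -0.894  0.002]
 [ 0.    -0.002 -1.   ]]
tcp [ 0.2912 -0.5806  0.2473] shift(frac) [ 6.314 -5.007 -1.044]
rz -1.523776567550424 frac -0.4850331457865027
```

apply_moves:
  moves:
    - {"dz": -0.7,"gripper": 60}
    - {"dz": -0.8}
    - {"dx": 0.63,"dy": -0.5}
    - {"dx": 0.7,"dy": -0.56}
    - {"dx": 0.7,"dy": -0.56}
    - {"dx": 0.7,"dy": -0.56}
    - {"dx": 0.7,"dy": -0.56}
    - {"dx": 0.7,"dy": -0.56}
    - {"dx": 0.7,"dy": -0.56}
    - {"dx": 0.7,"dy": -0.56}
  newtons: 60

```text
schema error: expected keys dx, dy, dz, rx, ry, rz, gripper
```

apply_moves:
  moves:
    - {"dx": 0.7,"dy": -0.56}
    - {"rz": -0.044}
    - {"rz": -0.044}
    - {"rz": -0.044}
    - {"rz": -0.044}
    - {"rz": -0.044}
    - {"rz": -0.044}
    - {"rz": -0.044}
    - {"rz": -0.044}
    - {"rz": -0.044}

```text
schema error: expected keys dx, dy, dz, rx, ry, rz, gripper
```

Run:
```python
from h import *
need([.4612,-.2155,.13],np.radians(-66.06+90)); print(robot.sense()["joints"],robot.sense()["clock"])
```

```text
tcp [ 0.2912 -0.5806  0.2473] shift(frac) [ 6.311 -4.999  2.356]
rz -1.5238120419342278 frac -0.48504443763357374
[-1.28008309e+00  2.45787084e-01  1.55890635e+00 -4.01419721e-05
  1.33871368e+00 -1.74093434e-01] 0.1
```

All keys are required in each row.

apply_moves:
  moves:
    - {"dx": 0,"dy": 0,"dz": -0.7,"rx": 0,"ry": 0,"rz": 0,"gripper": 60}
    - {"dx": 0,"dy": 0,"dz": -0.8,"rx": 0,"ry": 0,"rz": 0,"gripper": 60}
    - {"dx": 0.7,"dy": -0.55,"dz": 0,"rx": 0,"ry": 0,"rz": 0,"gripper": 60}
    - {"dx": 0.7,"dy": -0.55,"dz": 0,"rx": 0,"ry": 0,"rz": 0,"gripper": 60}
    - {"dx": 0.7,"dy": -0.55,"dz": 0,"rx": 0,"ry": 0,"rz": 0,"gripper": 60}
    - {"dx": 0.7,"dy": -0.55,"dz": 0,"rx": 0,"ry": 0,"rz": 0,"gripper": 60}
    - {"dx": 0.7,"dy": -0.55,"dz": 0,"rx": 0,"ry": 0,"rz": 0,"gripper": 60}
    - {"dx": 0.7,"dy": -0.55,"dz": 0,"rx": 0,"ry": 0,"rz": 0,"gripper": 60}
    - {"dx": 0.7,"dy": -0.55,"dz": 0,"rx": 0,"ry": 0,"rz": 0,"gripper": 60}
    - {"dx": 0.7,"dy": -0.55,"dz": 0,"rx": 0,"ry": 0,"rz": 0,"gripper": 60}
  newtons: 60

```text
clock: 1.1
ee_pos: [0.4433, -0.257, 0.3229]
eef_rot: [-3.057, -0.723, 0.0]
contact_force: [1.3, 0.3, 0.3]
grip_width: 0.0598
grip_force: 0.0
```

apply_moves:
  moves:
    - {"dx": 0.7,"dy": -0.55,"dz": 0,"rx": 0,"ry": 0,"rz": 0,"gripper": 60}
    - {"dx": 0,"dy": 0,"dz": 0,"rx": 0,"ry": 0,"rz": -0.044,"gripper": 60}
    - {"dx": 0,"dy": 0,"dz": 0,"rx": 0,"ry": 0,"rz": -0.044,"gripper": 60}
    - {"dx": 0,"dy": 0,"dz": 0,"rx": 0,"ry": 0,"rz": -0.044,"gripper": 60}
    - {"dx": 0,"dy": 0,"dz": 0,"rx": 0,"ry": 0,"rz": -0.044,"gripper": 60}
    - {"dx": 0,"dy": 0,"dz": 0,"rx": 0,"ry": 0,"rz": -0.044,"gripper": 60}
    - {"dx": 0,"dy": 0,"dz": 0,"rx": 0,"ry": 0,"rz": -0.044,"gripper": 60}
    - {"dx": 0,"dy": 0,"dz": 0,"rx": 0,"ry": 0,"rz": -0.044,"gripper": 60}
    - {"dx": 0,"dy": 0,"dz": 0,"rx": 0,"ry": 0,"rz": -0.044,"gripper": 60}
    - {"dx": 0,"dy": 0,"dz": 0,"rx": 0,"ry": 0,"rz": -0.044,"gripper": 60}

```text
clock: 2.1
ee_pos: [0.4618, -0.2184, 0.3228]
eef_rot: [-2.055, -2.375, 0.0]
contact_force: [0.4, 0.2, 0.3]
grip_width: 0.0601
grip_force: 0.0
```

Run:
```python
from h import *
need([.4612,-.2155,.13],np.radians(-66.06+90)); print(robot.sense()["joints"],robot.sense()["clock"])
```

```text
tcp [ 0.4618 -0.2184  0.3228] shift(frac) [ 5.700e-02 -1.000e-03  3.856e+00]
rz -0.27402668372246275 frac -0.08722540250701873
[-6.64067200e-01 -1.41934509e-01  1.82426997e+00  3.78864895e-05
  1.46021337e+00 -8.07876718e-01] 2.1
```

apply_moves:
  moves:
    - {"dx": 0.057,"dy": 0,"dz": 0,"rx": 0,"ry": 0,"rz": -0.0436,"gripper": 60}
    - {"dx": 0,"dy": 0,"dz": 0,"rx": 0,"ry": 0,"rz": -0.0436,"gripper": 60}
    - {"dx": 0,"dy": 0,"dz": 0.6,"rx": 0,"ry": 0,"rz": 0,"gripper": 60}
    - {"dx": 0,"dy": 0,"dz": 0.7,"rx": 0,"ry": 0,"rz": 0,"gripper": 60}
    - {"dx": 0,"dy": 0,"dz": 0.7,"rx": 0,"ry": 0,"rz": 0,"gripper": 60}
    - {"dx": 0,"dy": 0,"dz": 0.6,"rx": 0,"ry": 0,"rz": 0,"gripper": 60}
    - {"dx": 0,"dy": 0,"dz": 0.5,"rx": 0,"ry": 0,"rz": 0,"gripper": 60}
    - {"dx": 0,"dy": 0,"dz": 0.4,"rx": 0,"ry": 0,"rz": 0,"gripper": 60}
    - {"dx": 0,"dy": 0,"dz": 0.35,"rx": 0,"ry": 0,"rz": 0,"gripper": 60}
    - {"dx": 0,"dy": 0,"dz": 0,"rx": 0,"ry": 0,"rz": 0,"gripper": 60}

```text
clock: 3.1
ee_pos: [0.4598, -0.2144, 0.1278]
eef_rot: [-1.717, -2.623, -0.001]
contact_force: [-0.9, 0.6, -0.7]
grip_width: 0.0601
grip_force: 0.0
```

Run:
```python
from h import *
need([.4612,-.2155,.13],np.radians(-66.06+90))
t=robot.get_image("top");s=robot.get_image("side")
a=cv2.resize(t[190:290,305:425],None,fx=3.3,fy=3.3);b=cv2.resize(s[150:250,260:380],None,fx=3.3,fy=3.3)
cv2.imwrite("pics/g.png",np.hstack([a,b])[:,:,::-1])
```

```text
tcp [ 0.4598 -0.2144  0.1278] shift(frac) [-0.031  0.018 -0.044]
rz -0.005911728781697878 frac -0.0018817617156516911
```

View pics/g.png

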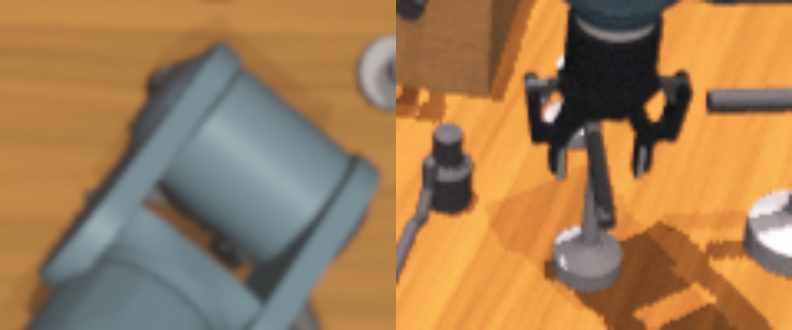

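The side crop shows the open fingers on either side of the crossbar at its middle, so I'll close and lift.

apply_moves:
  moves:
    - {"dx": -0.03,"dy": 0,"dz": -0.04,"rx": 0,"ry": 0,"rz": 0,"gripper": 30}
    - {"dx": 0,"dy": 0,"dz": 0,"rx": 0,"ry": 0,"rz": 0,"gripper": 20}
    - {"dx": 0,"dy": 0,"dz": 0,"rx": 0,"ry": 0,"rz": 0,"gripper": 5}
    - {"dx": 0,"dy": 0,"dz": 0,"rx": 0,"ry": 0,"rz": 0,"gripper": 5}
    - {"dx": 0,"dy": 0,"dz": 0,"rx": 0,"ry": 0,"rz": 0,"gripper": 5}
    - {"dx": 0,"dy": 0,"dz": 0,"rx": 0,"ry": 0,"rz": 0,"gripper": 5}
    - {"dx": 0,"dy": 0,"dz": -0.1,"rx": 0,"ry": 0,"rz": 0,"gripper": 5}
    - {"dx": 0,"dy": 0,"dz": -0.2,"rx": 0,"ry": 0,"rz": 0,"gripper": 5}
    - {"dx": 0,"dy": 0,"dz": -0.2,"rx": 0,"ry": 0,"rz": 0,"gripper": 5}
    - {"dx": 0,"dy": 0,"dz": 0,"rx": 0,"ry": 0,"rz": 0,"gripper": 5}
  newtons: 80

```text
clock: 4.2
ee_pos: [0.4629, -0.2177, 0.1593]
eef_rot: [1.719, 2.626, -0.0]
contact_force: [1.1, -1.1, -5.9]
grip_width: 0.0135
grip_force: 78.4
```

Run:
```python
from h import *
S=np.array([.573,.018]);d=np.array([.072,-.9974])
q=S+.13*d; print(q)
need([q[0],q[1],.31],np.radians(4.1+90)); print(robot.sense())
```

```text
[ 0.58236  -0.111662]
tcp [ 0.4629 -0.2177  0.1593] shift(frac) [ 0.979  3.043 -3.012]
rz -1.230343371864191 frac -0.3916304586650719
{'clock': 4.2, 'joints': array([-6.61588834e-01,  2.02426249e-02,  1.97934280e+00, -6.72113401e-05,
        1.13912189e+00, -1.07357018e+00]), 'dq': array([-0.00082558,  0.01589876,  0.00991692, -0.00218293, -0.01943964,
        0.00053664]), 'effort': array([ 2.60618292e-01, -3.28938961e+01, -3.12801397e+01,  6.12499053e-02,
        3.87141220e-01, -9.41523904e-04]), 'ee_pos': array([ 0.46286057, -0.21771734,  0.1593182 ]), 'eef_rot': array([ 1.71850210e+00,  2.62646654e+00, -4.67254113e-04]), 'contact_force': array([ 1.08345187, -1.08661727, -5.86610935]), 'ft_torque': array([-0.07943313, -0.08601162,  0.0555499 ]), 'grip_force': 78.4260057911797, 'grip_width': 0.013499252480549074}
```

apply_moves:
  moves:
    - {"dx": 0,"dy": 0,"dz": -0.4,"rx": 0,"ry": 0,"rz": 0,"gripper": 5}
    - {"dx": 0,"dy": 0,"dz": -0.5,"rx": 0,"ry": 0,"rz": -0.0432,"gripper": 5}
    - {"dx": 0,"dy": 0,"dz": -0.5,"rx": 0,"ry": 0,"rz": -0.0436,"gripper": 5}
    - {"dx": 0,"dy": 0,"dz": -0.5,"rx": 0,"ry": 0,"rz": -0.0436,"gripper": 5}
    - {"dx": 0,"dy": 0,"dz": -0.5,"rx": 0,"ry": 0,"rz": -0.0436,"gripper": 5}
    - {"dx": 0,"dy": 0,"dz": -0.4,"rx": 0,"ry": 0,"rz": -0.0436,"gripper": 5}
    - {"dx": 0,"dy": 0,"dz": -0.2,"rx": 0,"ry": 0,"rz": -0.0436,"gripper": 5}
    - {"dx": 0,"dy": 0,"dz": 0,"rx": 0,"ry": 0,"rz": -0.0436,"gripper": 5}
    - {"dx": 0,"dy": 0,"dz": 0,"rx": 0,"ry": 0,"rz": -0.0436,"gripper": 5}
    - {"dx": 0,"dy": 0,"dz": 0,"rx": 0,"ry": 0,"rz": -0.0436,"gripper": 5}

```text
clock: 5.2
ee_pos: [0.4619, -0.217, 0.3073]
eef_rot: [0.123, -3.138, -0.001]
contact_force: [-0.3, 0.6, -6.6]
grip_width: 0.0135
grip_force: 79.0
```

Run:
```python
from h import *
need([.5824,-.1117,.31],np.radians(4.1+90)); print(robot.sense()["contact_force"],robot.sense()["joints"])
```

```text
tcp [ 0.4619 -0.217   0.3073] shift(frac) [-2.568  1.911 -0.055]
rz 0.006754528313169805 frac 0.0021500331385902725
[-0.32452964  0.64511586 -6.56353627] [-6.61626237e-01 -1.33844573e-01  1.84486467e+00 -5.16277417e-05
  1.43145669e+00 -2.31072821e+00]
```

apply_moves:
  moves:
    - {"dx": -0.2,"dy": 0.15,"dz": -0.1,"rx": 0,"ry": 0,"rz": 0.002,"gripper": 5}
    - {"dx": -0.4,"dy": 0.3,"dz": -0.05,"rx": 0,"ry": 0,"rz": 0,"gripper": 5}
    - {"dx": -0.4,"dy": 0.3,"dz": 0,"rx": 0,"ry": 0,"rz": 0,"gripper": 5}
    - {"dx": -0.4,"dy": 0.3,"dz": 0,"rx": 0,"ry": 0,"rz": 0,"gripper": 5}
    - {"dx": -0.4,"dy": 0.3,"dz": 0,"rx": 0,"ry": 0,"rz": 0,"gripper": 5}
    - {"dx": -0.4,"dy": 0.3,"dz": 0,"rx": 0,"ry": 0,"rz": 0,"gripper": 5}
    - {"dx": -0.25,"dy": 0.15,"dz": 0,"rx": 0,"ry": 0,"rz": 0,"gripper": 5}
    - {"dx": -0.12,"dy": 0.11,"dz": 0,"rx": 0,"ry": 0,"rz": 0,"gripper": 5}
    - {"dx": 0,"dy": 0,"dz": 0,"rx": 0,"ry": 0,"rz": 0,"gripper": 5}
    - {"dx": 0,"dy": 0,"dz": 0,"rx": 0,"ry": 0,"rz": 0,"gripper": 5}

```text
clock: 6.2
ee_pos: [0.5835, -0.1138, 0.3151]
eef_rot: [0.104, -3.139, 0.0]
contact_force: [0.0, -0.1, -6.4]
grip_width: 0.0137
grip_force: 78.9
```

Run:
```python
from h import *
need([.573,.018,.317],np.radians(4.1+90)); print(robot.sense()["contact_force"],robot.sense()["joints"])
t=robot.get_image("top");s=robot.get_image("side")
a=cv2.resize(t[130:260,150:330],None,fx=2.2,fy=2.2);b=cv2.resize(s[130:260,190:370],None,fx=2.2,fy=2.2)
cv2.imwrite("pics/a.png",np.hstack([a,b])[:,:,::-1])
```

```text
tcp [ 0.5835 -0.1138  0.3151] shift(frac) [ 0.036  2.644 -0.04 ]
rz -0.005515822334388298 frac -0.0017557407794691498
[ 0.0478933  -0.06909276 -6.35709327] [-3.82861855e-01  6.84466199e-02  1.63357926e+00 -6.61391798e-04
  1.44032544e+00 -2.01961469e+00]
```

View pics/a.png

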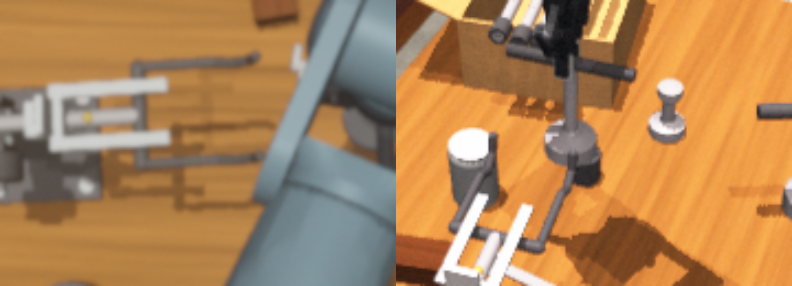

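The side crop shows the driver held upright outside the fork, with its bar from about (243,153) to (297,164), level and square to the fork. I'll move in above the notches and check the bar centre by its ends.

apply_moves:
  moves:
    - {"dx": 0.03,"dy": 0.14,"dz": 0,"rx": 0,"ry": 0,"rz": 0,"gripper": 5}
    - {"dx": 0,"dy": 0.3,"dz": 0,"rx": 0,"ry": 0,"rz": 0,"gripper": 5}
    - {"dx": 0,"dy": 0.4,"dz": 0,"rx": 0,"ry": 0,"rz": 0,"gripper": 5}
    - {"dx": 0,"dy": 0.4,"dz": 0,"rx": 0,"ry": 0,"rz": 0,"gripper": 5}
    - {"dx": 0,"dy": 0.4,"dz": 0,"rx": 0,"ry": 0,"rz": 0,"gripper": 5}
    - {"dx": 0,"dy": 0.4,"dz": 0,"rx": 0,"ry": 0,"rz": 0,"gripper": 5}
    - {"dx": 0,"dy": 0.4,"dz": 0,"rx": 0,"ry": 0,"rz": 0,"gripper": 5}
    - {"dx": 0,"dy": 0.2,"dz": 0,"rx": 0,"ry": 0,"rz": 0,"gripper": 5}
    - {"dx": 0,"dy": 0,"dz": 0,"rx": 0,"ry": 0,"rz": 0,"gripper": 5}
    - {"dx": 0,"dy": 0,"dz": 0,"rx": 0,"ry": 0,"rz": 0,"gripper": 5}

```text
clock: 7.3
ee_pos: [0.5737, 0.0182, 0.3154]
eef_rot: [-0.105, 3.14, -0.001]
contact_force: [0.3, -0.3, -5.8]
grip_width: 0.0134
grip_force: 78.9
```

Run:
```python
from h import *
for z in(.31,.317,.322):
  A,B=plane("side",242.7,152.7,z),plane("side",297.3,163.6,z);print((A+B)/2,np.linalg.norm(A-B),np.degrees(np.arctan2(*(A-B)[1::-1])))
need([.573,.018,.317],np.radians(4.1+90)); print(robot.sense()["contact_force"],robot.sense()["joints"])
s=robot.get_image("side")
print(proj("side",[.573,.018,.317]))
cv2.imwrite("pics/b.png",cv2.resize(s[120:270,190:340],None,fx=4,fy=4)[:,:,::-1])
```

```text
[ 0.57826704 -0.11794719  0.31      ] 0.14128843761560722 4.445778632707154
[ 0.57485461 -0.10961767  0.317     ] 0.13980116056918376 4.445778632707229
[ 0.57241716 -0.10366802  0.322     ] 0.13873881982173858 4.44577863270723
tcp [0.5737 0.0182 0.3154] shift(frac) [ 0.015 -0.003 -0.032]
rz -0.0048402794559878615 frac -0.0015407088027332364
[ 0.26792524 -0.28683191 -5.80495809] [-1.65492905e-01  1.83650962e-02  1.68469225e+00 -6.45082176e-04
  1.43820626e+00 -1.80292222e+00]
[248.87346506 190.81179674]
```

View pics/b.png

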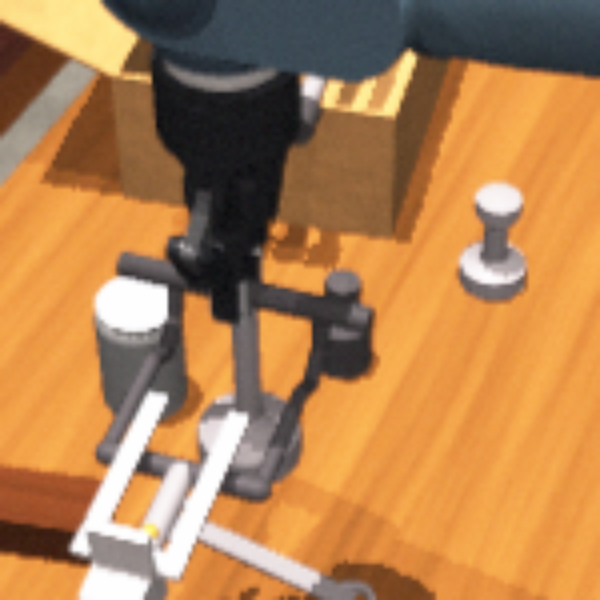

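The crop shows the bar above both prongs, with ends near (220,186) and (282,200), inboard of the upturned tips, and the stem between the prongs. It agrees with the expected spot within a few mm, so I'll lower.

apply_moves:
  moves:
    - {"dx": 0,"dy": 0,"dz": 0.15,"rx": 0,"ry": 0,"rz": 0,"gripper": 5}
    - {"dx": 0,"dy": 0,"dz": 0.2,"rx": 0,"ry": 0,"rz": 0,"gripper": 5}
    - {"dx": 0,"dy": 0,"dz": 0.2,"rx": 0,"ry": 0,"rz": 0,"gripper": 5}
    - {"dx": 0,"dy": 0,"dz": 0.15,"rx": 0,"ry": 0,"rz": 0,"gripper": 5}
    - {"dx": 0,"dy": 0,"dz": 0.1,"rx": 0,"ry": 0,"rz": 0,"gripper": 5}
    - {"dx": 0,"dy": 0,"dz": 0.05,"rx": 0,"ry": 0,"rz": 0,"gripper": 5}
    - {"dx": 0,"dy": 0,"dz": 0.05,"rx": 0,"ry": 0,"rz": 0,"gripper": 5}
    - {"dx": 0,"dy": 0,"dz": 0.05,"rx": 0,"ry": 0,"rz": 0,"gripper": 5}
    - {"dx": 0,"dy": 0,"dz": 0,"rx": 0,"ry": 0,"rz": 0,"gripper": 5}

```text
clock: 8.25
ee_pos: [0.574, 0.0185, 0.2681]
eef_rot: [-0.105, 3.139, 0.0]
contact_force: [-0.9, 1.0, -4.6]
grip_width: 0.0136
grip_force: 79.1
```

apply_moves:
  moves:
    - {"dx": 0,"dy": 0,"dz": 0.05,"rx": 0,"ry": 0,"rz": 0,"gripper": 5}
    - {"dx": 0,"dy": 0,"dz": 0.05,"rx": 0,"ry": 0,"rz": 0,"gripper": 5}
    - {"dx": 0,"dy": 0,"dz": 0.05,"rx": 0,"ry": 0,"rz": 0,"gripper": 5}
    - {"dx": 0,"dy": 0,"dz": 0.05,"rx": 0,"ry": 0,"rz": 0,"gripper": 5}
    - {"dx": 0,"dy": 0,"dz": 0.05,"rx": 0,"ry": 0,"rz": 0,"gripper": 5}
    - {"dx": 0,"dy": 0,"dz": 0,"rx": 0,"ry": 0,"rz": 0,"gripper": 5}
    - {"dx": 0,"dy": 0,"dz": 0,"rx": 0,"ry": 0,"rz": 0,"gripper": 5}

```text
clock: 8.95
ee_pos: [0.5738, 0.0184, 0.2553]
eef_rot: [0.104, -3.14, -0.0]
contact_force: [0.2, 1.5, -3.3]
grip_width: 0.0136
grip_force: 79.2
```

apply_moves:
  moves:
    - {"dx": 0,"dy": 0.02,"dz": 0.05,"rx": 0,"ry": 0,"rz": 0,"gripper": 5}
    - {"dx": 0,"dy": 0.02,"dz": 0.05,"rx": 0,"ry": 0,"rz": 0,"gripper": 5}
    - {"dx": 0,"dy": 0,"dz": 0.05,"rx": 0,"ry": 0,"rz": 0,"gripper": 5}
    - {"dx": 0,"dy": 0,"dz": 0.05,"rx": 0,"ry": 0,"rz": 0,"gripper": 5}
    - {"dx": 0,"dy": 0,"dz": 0.05,"rx": 0,"ry": 0,"rz": 0,"gripper": 5}
    - {"dx": 0,"dy": 0,"dz": 0,"rx": 0,"ry": 0,"rz": 0,"gripper": 5}
    - {"dx": 0,"dy": 0,"dz": 0,"rx": 0,"ry": 0,"rz": 0,"gripper": 5}

```text
clock: 9.65
ee_pos: [0.5738, 0.0196, 0.2429]
eef_rot: [-0.104, 3.14, -0.002]
contact_force: [0.4, -5.5, -1.8]
grip_width: 0.0135
grip_force: 79.4
```

Run:
```python
from h import *
p,M,s=tool();print(p,s["contact_force"],s["ft_torque"])
s=robot.get_image("side")
for th in(0,.05,.1,.15,.2,.25):
  r=.235*np.cos(.1-th); X=[.556+.072*r,.2505-.9974*r,.24+.235*np.sin(.1-th)]; print(th,np.round(X,4),proj("side",X).round(1))
cv2.imwrite("pics/c.png",cv2.resize(s[150:270,190:310],None,fx=5,fy=5,interpolation=cv2.INTER_CUBIC)[:,:,::-1])
```

```text
[0.57382275 0.01960022 0.2428552 ] [ 0.36648251 -5.53950202 -1.84605767] [-0.85488573 -0.05850184  0.07871301]
0 [0.5728 0.0173 0.2635] [249.9 207.7]
0.05 [0.5729 0.0164 0.2517] [250.1 211. ]
0.1 [0.5729 0.0161 0.24  ] [250.3 214.4]
0.15 [0.5729 0.0164 0.2283] [250.5 218. ]
0.2 [0.5728 0.0173 0.2165] [250.5 221.6]
0.25 [0.5727 0.0187 0.2049] [250.4 225.3]
```

View pics/c.png

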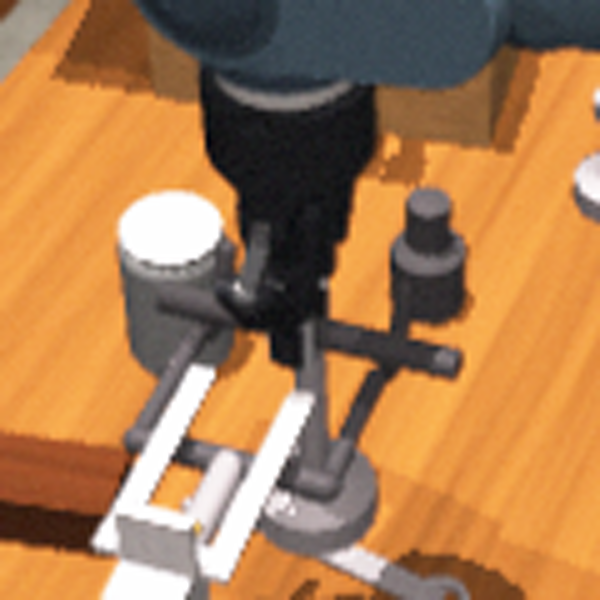

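The bar lies across both prongs in the notches and the arm is sinking with it. About 4.5 N is already carried, so I'll go down about 15 mm more.

apply_moves:
  moves:
    - {"dx": 0,"dy": -0.02,"dz": 0.04,"rx": 0,"ry": 0,"rz": 0,"gripper": 5}
    - {"dx": 0,"dy": 0,"dz": 0.05,"rx": 0,"ry": 0,"rz": 0,"gripper": 5}
    - {"dx": 0,"dy": 0,"dz": 0.05,"rx": 0,"ry": 0,"rz": 0,"gripper": 5}
    - {"dx": 0,"dy": 0,"dz": 0.05,"rx": 0,"ry": 0,"rz": 0,"gripper": 5}
    - {"dx": 0,"dy": 0,"dz": 0.04,"rx": 0,"ry": 0,"rz": 0,"gripper": 5}
    - {"dx": 0,"dy": 0,"dz": 0.02,"rx": 0,"ry": 0,"rz": 0,"gripper": 5}
    - {"dx": 0,"dy": 0,"dz": 0,"rx": 0,"ry": 0,"rz": 0,"gripper": 5}
    - {"dx": 0,"dy": 0,"dz": 0,"rx": 0,"ry": 0,"rz": 0,"gripper": 5}

```text
clock: 10.5
ee_pos: [0.5737, 0.0194, 0.2304]
eef_rot: [0.104, -3.14, -0.0]
contact_force: [0.5, -1.2, -1.1]
grip_width: 0.0135
grip_force: 79.5
```

Run:
```python
from h import *
p,M,s=tool();print(p,s["contact_force"],s["ft_torque"])
```

```text
[0.57370906 0.0193684  0.23036875] [ 0.45882072 -1.2380951  -1.07352439] [-0.14083276 -0.00813422  0.00965857]
```

apply_moves:
  moves:
    - {"dx": 0,"dy": 0,"dz": 0.04,"rx": 0,"ry": 0,"rz": 0,"gripper": 5}
    - {"dx": 0,"dy": 0,"dz": 0.04,"rx": 0,"ry": 0,"rz": 0,"gripper": 5}
    - {"dx": 0,"dy": 0,"dz": 0.04,"rx": 0,"ry": 0,"rz": 0,"gripper": 5}
    - {"dx": 0,"dy": 0,"dz": 0.04,"rx": 0,"ry": 0,"rz": 0,"gripper": 5}
    - {"dx": 0,"dy": 0,"dz": 0.04,"rx": 0,"ry": 0,"rz": 0,"gripper": 5}
    - {"dx": 0,"dy": 0,"dz": 0,"rx": 0,"ry": 0,"rz": 0,"gripper": 5}
    - {"dx": 0,"dy": 0,"dz": 0,"rx": 0,"ry": 0,"rz": 0,"gripper": 5}
    - {"dx": 0,"dy": 0,"dz": 0,"rx": 0,"ry": 0,"rz": 0,"gripper": 5}

```text
clock: 11.3
ee_pos: [0.5737, 0.0195, 0.2204]
eef_rot: [-0.105, 3.14, 0.001]
contact_force: [0.2, 2.5, -0.0]
grip_width: 0.0137
grip_force: 79.7
```

Run:
```python
from h import *
for i in range(4):
    robot.get_image("side"); p,M,s=tool();print(p,s["contact_force"],s["ft_torque"])
im=robot.get_image("side")
cv2.imwrite("pics/d.png",cv2.resize(im[170:270,190:310],None,fx=6,fy=6,interpolation=cv2.INTER_CUBIC)[:,:,::-1])
```

```text
[0.57372282 0.01954174 0.22040167] [0.44205584 2.31223271 0.26657473] [ 0.42713015 -0.00645561  0.06557108]
[0.57372145 0.0195491  0.22040064] [-0.12101702  2.16513239  0.61660095] [ 0.41125872 -0.04384002  0.11288518]
[0.57372412 0.01955001 0.22039497] [-0.35970782  1.54105776  0.19684756] [0.41750047 0.00804467 0.13762895]
[0.57370608 0.01954526 0.22036654] [0.91008918 3.28842989 1.05194858] [ 0.42550105 -0.07054589  0.14378203]
```

View pics/d.png

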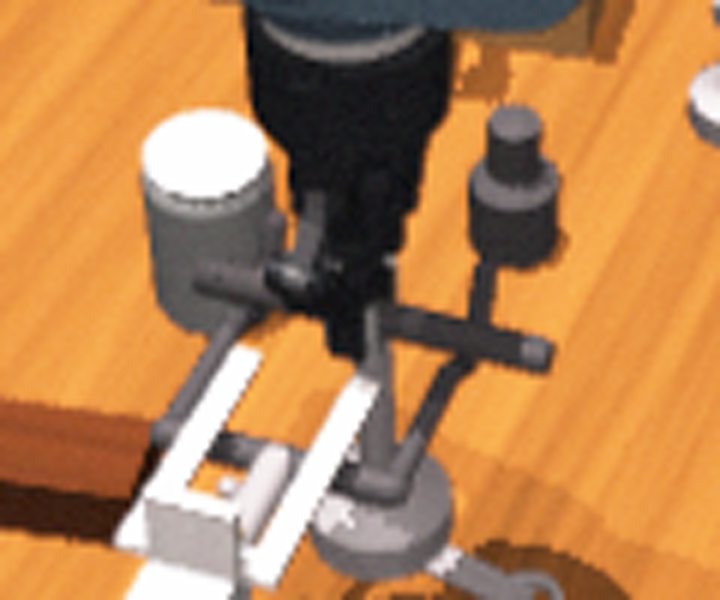

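Vertical force is now about zero, with the bar across both prongs. I'll relieve the sideways load, hold still, and read again.

apply_moves:
  moves:
    - {"dx": 0,"dy": 0.015,"dz": 0,"rx": 0,"ry": 0,"rz": 0,"gripper": 5}
    - {"dx": 0,"dy": 0,"dz": 0,"rx": 0,"ry": 0,"rz": 0,"gripper": 5}
    - {"dx": 0,"dy": 0,"dz": 0,"rx": 0,"ry": 0,"rz": 0,"gripper": 5}
    - {"dx": 0,"dy": 0,"dz": 0,"rx": 0,"ry": 0,"rz": 0,"gripper": 5}
    - {"dx": 0,"dy": 0,"dz": 0,"rx": 0,"ry": 0,"rz": 0,"gripper": 5}

```text
clock: 12.05
ee_pos: [0.5737, 0.0197, 0.2203]
eef_rot: [-0.104, 3.14, -0.001]
contact_force: [0.4, -0.7, 0.1]
grip_width: 0.0137
grip_force: 79.7
```

Run:
```python
from h import *
L=[]
for i in range(6):
    robot.get_image("side"); p,M,s=tool();L.append(s["contact_force"])
print(p,np.mean(L,0),np.std(L,0),s["ft_torque"])
```

```text
[0.57371335 0.01972363 0.22029337] [ 0.55061827 -2.27389269 -0.45775536] [0.32146262 0.86357517 0.35875772] [-0.49634886 -0.095969    0.13444661]
```

apply_moves:
  moves:
    - {"dx": 0,"dy": 0,"dz": 0,"rx": 0,"ry": 0,"rz": 0,"gripper": 5}
    - {"dx": 0,"dy": -0.005,"dz": 0,"rx": 0,"ry": 0,"rz": 0,"gripper": 5}
    - {"dx": 0,"dy": 0,"dz": 0,"rx": 0,"ry": 0,"rz": 0,"gripper": 5}
    - {"dx": 0,"dy": 0,"dz": 0,"rx": 0,"ry": 0,"rz": 0,"gripper": 5}
  newtons: 20

```text
clock: 12.75
ee_pos: [0.5737, 0.0197, 0.2203]
eef_rot: [-0.104, 3.14, -0.0]
contact_force: [0.0, -3.4, -1.0]
grip_width: 0.0138
grip_force: 79.7
```

apply_moves:
  moves:
    - {"dx": 0,"dy": 0,"dz": 0,"rx": 0,"ry": 0,"rz": 0,"gripper": 16}
    - {"dx": 0,"dy": 0,"dz": 0,"rx": 0,"ry": 0,"rz": 0,"gripper": 18}
    - {"dx": 0,"dy": 0,"dz": 0,"rx": 0,"ry": 0,"rz": 0,"gripper": 22}
    - {"dx": 0,"dy": 0,"dz": 0,"rx": 0,"ry": 0,"rz": 0,"gripper": 26}
    - {"dx": 0,"dy": 0,"dz": 0,"rx": 0,"ry": 0,"rz": 0,"gripper": 32}
    - {"dx": 0,"dy": 0,"dz": 0,"rx": 0,"ry": 0,"rz": 0,"gripper": 38}
    - {"dx": 0,"dy": 0,"dz": 0,"rx": 0,"ry": 0,"rz": 0,"gripper": 38}
    - {"dx": 0,"dy": 0,"dz": 0,"rx": 0,"ry": 0,"rz": 0,"gripper": 38}
    - {"dx": 0,"dy": 0,"dz": 0,"rx": 0,"ry": 0,"rz": 0,"gripper": 38}
    - {"dx": 0,"dy": 0,"dz": 0,"rx": 0,"ry": 0,"rz": 0,"gripper": 38}

```text
clock: 13.75
ee_pos: [0.5737, 0.0198, 0.2203]
eef_rot: [-0.104, 3.14, 0.0]
contact_force: [-0.3, -0.0, 0.2]
grip_width: 0.0381
grip_force: 0.0
```

Run:
```python
from h import *
s=robot.sense();print(s["contact_force"],s["grip_width"],s["grip_force"])
im=robot.get_image("side")
cv2.imwrite("pics/e.png",cv2.resize(im[170:270,190:310],None,fx=6,fy=6,interpolation=cv2.INTER_CUBIC)[:,:,::-1])
```

```text
[-0.29640762 -0.02894573  0.23043707] 0.038073079973542416 0.0
```

View pics/e.png

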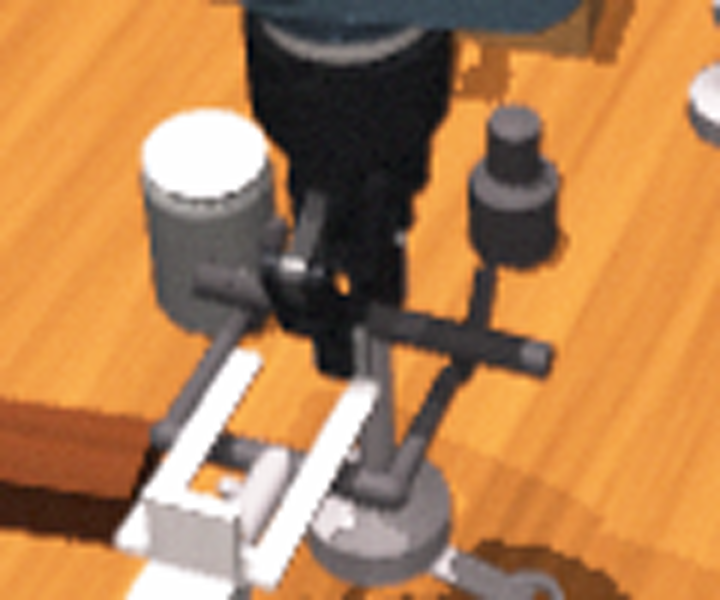

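The side crop shows the gripper open with the bar still in both notches and the arm not moved, so the release was clean. The lug's top edge mid is near (222.6,254). I'll retreat upward and turn the wrist a quarter.

apply_moves:
  moves:
    - {"dx": 0,"dy": 0,"dz": -0.1,"rx": 0,"ry": 0,"rz": 0,"gripper": 38}
    - {"dx": 0,"dy": 0,"dz": -0.2,"rx": 0,"ry": 0,"rz": 0,"gripper": 38}
    - {"dx": 0,"dy": 0,"dz": -0.3,"rx": 0,"ry": 0,"rz": 0,"gripper": 38}
    - {"dx": 0,"dy": 0,"dz": -0.5,"rx": 0,"ry": 0,"rz": 0,"gripper": 38}
    - {"dx": 0,"dy": 0,"dz": -0.6,"rx": 0,"ry": 0,"rz": 0,"gripper": 38}
    - {"dx": 0,"dy": 0,"dz": -0.7,"rx": 0,"ry": 0,"rz": 0,"gripper": 0}
    - {"dx": 0,"dy": 0,"dz": -0.6,"rx": 0,"ry": 0,"rz": 0.04,"gripper": 0}
    - {"dx": 0,"dy": 0,"dz": 0,"rx": 0,"ry": 0,"rz": 0.045,"gripper": 0}
    - {"dx": 0,"dy": 0,"dz": 0,"rx": 0,"ry": 0,"rz": 0.045,"gripper": 0}
    - {"dx": 0,"dy": 0,"dz": 0,"rx": 0,"ry": 0,"rz": 0.045,"gripper": 0}
  newtons: 40

```text
clock: 14.8
ee_pos: [0.5739, 0.0198, 0.3725]
eef_rot: [0.76, 3.046, 0.0]
contact_force: [0.3, -0.6, 0.0]
grip_width: -0.0001
grip_force: 0.0
```

apply_moves:
  moves:
    - {"dx": 0,"dy": 0,"dz": 0,"rx": 0,"ry": 0,"rz": 0.045,"gripper": 0}
    - {"dx": 0,"dy": 0,"dz": 0,"rx": 0,"ry": 0,"rz": 0.045,"gripper": 0}
    - {"dx": 0,"dy": 0,"dz": 0,"rx": 0,"ry": 0,"rz": 0.045,"gripper": 0}
    - {"dx": 0,"dy": 0,"dz": 0,"rx": 0,"ry": 0,"rz": 0.045,"gripper": 0}
    - {"dx": 0,"dy": 0,"dz": 0,"rx": 0,"ry": 0,"rz": 0.045,"gripper": 0}
    - {"dx": 0,"dy": 0,"dz": 0,"rx": 0,"ry": 0,"rz": 0.045,"gripper": 0}
    - {"dx": 0,"dy": 0,"dz": 0,"rx": 0,"ry": 0,"rz": 0.045,"gripper": 0}
    - {"dx": 0,"dy": 0,"dz": 0,"rx": 0,"ry": 0,"rz": 0.01,"gripper": 0}
    - {"dx": 0,"dy": 0,"dz": 0,"rx": 0,"ry": 0,"rz": 0,"gripper": 0}

```text
clock: 15.7
ee_pos: [0.5738, 0.0198, 0.3719]
eef_rot: [2.145, 2.293, 0.002]
contact_force: [0.3, 0.6, 0.5]
grip_width: 0.0003
grip_force: 0.0
```

Run:
```python
from h import *
print(plane("side",222.6,253.9,.288), plane("side",222.6,253.9,.285))
need([.559,.210,.36],np.radians(4.1)); need([.559,.210,.283]); s=robot.sense();print(s["joints"],s["clock"],s["grip_width"])
im=robot.get_image("side")
# light (near white) keeper blob: lowest-sat bright region near the lug
g=im[225:330,170:280].astype(int);m=((g.min(2)>185)).astype(np.uint8)
for c in cv2.findContours(m,0,1)[0]:
    if cv2.contourArea(c)>20: print(cv2.boundingRect(c)+np.array([170,225,0,0]))
```

```text
[0.55823535 0.18373733 0.288     ] [0.55956351 0.18159928 0.285     ]
tcp [0.5738 0.0198 0.3719] shift(frac) [ 3.815 -0.043  0.237]
rz -0.004903051562060057 frac -0.0015606897846725937
tcp [0.5738 0.0198 0.3719] shift(frac) [ 3.816 -0.046  1.777]
[-1.62891414e-01 -9.23870754e-03  1.61164440e+00  1.58998469e-05
  1.53719531e+00 -2.29547814e-01] 15.7 0.00027755109089276083
[200 304  15   6]
[199 276  22  24]
[211 263  18  12]
[263 262  11   6]
[210 254   5   8]
[230 233  26  35]
[214 228  24  32]
```

apply_moves:
  moves:
    - {"dx": 0.3,"dy": -0.04,"dz": 0,"rx": 0,"ry": 0,"rz": 0,"gripper": 0}
    - {"dx": 0.6,"dy": 0,"dz": 0,"rx": 0,"ry": 0,"rz": 0,"gripper": 0}
    - {"dx": 0.7,"dy": 0,"dz": 0,"rx": 0,"ry": 0,"rz": 0,"gripper": 0}
    - {"dx": 0.7,"dy": 0,"dz": 0,"rx": 0,"ry": 0,"rz": 0,"gripper": 0}
    - {"dx": 0.7,"dy": 0,"dz": 0,"rx": 0,"ry": 0,"rz": 0,"gripper": 0}
    - {"dx": 0.5,"dy": 0,"dz": 0,"rx": 0,"ry": 0,"rz": 0,"gripper": 0}
    - {"dx": 0.32,"dy": 0,"dz": 0,"rx": 0,"ry": 0,"rz": 0,"gripper": 0}
    - {"dx": 0,"dy": 0,"dz": 0.3,"rx": 0,"ry": 0,"rz": 0,"gripper": 0}
    - {"dx": 0,"dy": 0,"dz": 0.4,"rx": 0,"ry": 0,"rz": 0,"gripper": 0}
    - {"dx": 0,"dy": 0,"dz": 0,"rx": 0,"ry": 0,"rz": 0,"gripper": 0}

```text
clock: 16.75
ee_pos: [0.5575, 0.2093, 0.3309]
eef_rot: [-2.144, -2.29, 0.009]
contact_force: [-0.4, -0.1, -0.6]
grip_width: -0.0001
grip_force: 0.0
```

apply_moves:
  moves:
    - {"dx": 0,"dy": 0,"dz": 0.3,"rx": 0,"ry": 0,"rz": 0,"gripper": 0}
    - {"dx": 0,"dy": 0,"dz": 0.3,"rx": 0,"ry": 0,"rz": 0,"gripper": 0}
    - {"dx": 0,"dy": 0,"dz": 0.2,"rx": 0,"ry": 0,"rz": 0,"gripper": 0}
    - {"dx": 0,"dy": 0,"dz": 0.2,"rx": 0,"ry": 0,"rz": 0,"gripper": 0}
    - {"dx": 0,"dy": 0,"dz": 0.06,"rx": 0,"ry": 0,"rz": 0,"gripper": 0}
    - {"dx": 0,"dy": 0,"dz": 0,"rx": 0,"ry": 0,"rz": 0,"gripper": 0}
    - {"dx": 0,"dy": 0,"dz": 0,"rx": 0,"ry": 0,"rz": 0,"gripper": 0}

```text
clock: 17.45
ee_pos: [0.5593, 0.2103, 0.2829]
eef_rot: [2.146, 2.294, 0.001]
contact_force: [0.6, 1.0, -0.0]
grip_width: 0.0003
grip_force: 0.0
```

Run:
```python
from h import *
need([.559,.210,.283],np.radians(4.1)); print(robot.sense()["contact_force"],robot.sense()["ft_torque"])
```

```text
tcp [0.5593 0.2103 0.2829] shift(frac) [-0.007 -0.006 -0.003]
rz -0.005035636855870607 frac -0.0016028929944550744
[ 0.57393357  0.99306369 -0.00299144] [-0.00341753  0.03721123  0.00322192]
```

apply_moves:
  moves:
    - {"dx": -0.06,"dy": 0,"dz": 0.004,"rx": 0,"ry": 0,"rz": 0,"gripper": 0}
    - {"dx": -0.06,"dy": 0,"dz": 0.004,"rx": 0,"ry": 0,"rz": 0,"gripper": 0}
    - {"dx": -0.06,"dy": 0,"dz": 0.004,"rx": 0,"ry": 0,"rz": 0,"gripper": 0}
    - {"dx": -0.06,"dy": 0,"dz": 0.004,"rx": 0,"ry": 0,"rz": 0,"gripper": 0}
    - {"dx": -0.06,"dy": 0,"dz": 0.004,"rx": 0,"ry": 0,"rz": 0,"gripper": 0}
    - {"dx": -0.06,"dy": 0,"dz": 0.004,"rx": 0,"ry": 0,"rz": 0,"gripper": 0}
    - {"dx": -0.06,"dy": 0,"dz": 0.004,"rx": 0,"ry": 0,"rz": 0,"gripper": 0}
    - {"dx": -0.06,"dy": 0,"dz": 0.004,"rx": 0,"ry": 0,"rz": 0,"gripper": 0}
    - {"dx": -0.06,"dy": 0,"dz": 0.004,"rx": 0,"ry": 0,"rz": 0,"gripper": 0}
    - {"dx": -0.06,"dy": 0,"dz": 0.004,"rx": 0,"ry": 0,"rz": 0,"gripper": 0}

```text
clock: 18.45
ee_pos: [0.5609, 0.1801, 0.2802]
eef_rot: [-2.146, -2.294, 0.0]
contact_force: [-0.3, 0.7, -1.0]
grip_width: -0.0001
grip_force: 0.5
```

```bash
cat > k.py <<'E'
from h import *
L=[]
for i in range(3):
    im=robot.get_image("side"); L.append(robot.sense()["contact_force"])
print(robot.sense()["ee_pos"],np.mean(L,0).round(2))
g=im[200:340,170:300].astype(int);m=((g.min(2)>185)).astype(np.uint8)
for c in cv2.findContours(m,0,1)[0]:
    if cv2.contourArea(c)>20: print(cv2.boundingRect(c)+np.array([170,200,0,0]))
E
python3 k.py
```

```text
[0.5610362  0.1799881  0.28033428] [-0.3   0.22 -0.25]
[199 283  19  16]
[262 262  22  12]
[238 245  25  18]
```

apply_moves:
  moves:
    - {"dx": -0.06,"dy": 0,"dz": 0.004,"rx": 0,"ry": 0,"rz": 0,"gripper": 0}
    - {"dx": -0.06,"dy": 0,"dz": 0.004,"rx": 0,"ry": 0,"rz": 0,"gripper": 0}
    - {"dx": -0.06,"dy": 0,"dz": 0.004,"rx": 0,"ry": 0,"rz": 0,"gripper": 0}
    - {"dx": -0.06,"dy": 0,"dz": 0.004,"rx": 0,"ry": 0,"rz": 0,"gripper": 0}
    - {"dx": -0.06,"dy": 0,"dz": 0.004,"rx": 0,"ry": 0,"rz": 0,"gripper": 0}
    - {"dx": -0.06,"dy": 0,"dz": 0.004,"rx": 0,"ry": 0,"rz": 0,"gripper": 0}
    - {"dx": -0.06,"dy": 0,"dz": 0.004,"rx": 0,"ry": 0,"rz": 0,"gripper": 0}
    - {"dx": -0.06,"dy": 0,"dz": 0.004,"rx": 0,"ry": 0,"rz": 0,"gripper": 0}
    - {"dx": -0.06,"dy": 0,"dz": 0.004,"rx": 0,"ry": 0,"rz": 0,"gripper": 0}
    - {"dx": -0.06,"dy": 0,"dz": 0.004,"rx": 0,"ry": 0,"rz": 0,"gripper": 0}

```text
clock: 19.6
ee_pos: [0.563, 0.1502, 0.2783]
eef_rot: [-2.146, -2.294, -0.0]
contact_force: [-0.4, 2.0, -0.6]
grip_width: 0.0003
grip_force: 0.5
```

```bash
python3 k.py
```

```text
[0.56309452 0.15001136 0.27839943] [-0.25  0.08 -0.29]
[199 274  23  25]
[263 262  21  12]
[247 255  16   8]
[243 221  17  27]
```

apply_moves:
  moves:
    - {"dx": -0.05,"dy": 0,"dz": 0.004,"rx": 0,"ry": 0,"rz": 0,"gripper": 0}
    - {"dx": -0.05,"dy": 0,"dz": 0.004,"rx": 0,"ry": 0,"rz": 0,"gripper": 0}
    - {"dx": -0.05,"dy": 0,"dz": 0.004,"rx": 0,"ry": 0,"rz": 0,"gripper": 0}
    - {"dx": -0.04,"dy": 0,"dz": 0.004,"rx": 0,"ry": 0,"rz": 0,"gripper": 0}
    - {"dx": -0.04,"dy": 0,"dz": 0.004,"rx": 0,"ry": 0,"rz": 0,"gripper": 0}
    - {"dx": -0.04,"dy": 0,"dz": 0.004,"rx": 0,"ry": 0,"rz": 0,"gripper": 0}

```text
clock: 20.35
ee_pos: [0.5639, 0.1365, 0.2772]
eef_rot: [2.146, 2.294, -0.001]
contact_force: [-0.2, -1.6, 0.2]
grip_width: -0.0001
grip_force: 0.0
```

```bash
python3 k.py
```

```text
[0.56396253 0.13643667 0.27716056] [-0.15 -0.16  0.  ]
[243 333   6   6]
[199 269  26  30]
[263 262  21  12]
[246 255  17   9]
[245 219  17  25]
```

Run:
```python
from h import *
phi=-.0755
for k in(0,.03,.05,.06,.07,.08):
    r=.067+.110+k; o=r*np.cos(phi)-.018*np.sin(phi); z=.24+r*np.sin(phi)+.018
    l=.067+k; ol=l*np.cos(phi)-.053*np.sin(phi); zl=.24+l*np.sin(phi)+.053
    c=lambda o,z,w:proj("side",[.556+.072*o+w,.2525-.9974*o+.072*w,z]).round(1)
    print(k,c(o,z,-.0245),c(o,z,.0245),"lug",c(ol,zl,0),"TCPy",.2525-.9974*(ol-.0015-.0035-.011))
im=robot.get_image("side"); np.save("now.npy",im)
# tongue R: whiteness down the line of its midline
for k in np.arange(0,.1,.005):
    r=.177+k; o=r*np.cos(phi)-.018*np.sin(phi); z=.24+r*np.sin(phi)+.018
    q=[proj("side",[.556+.072*o+w,.2525-.9974*o+.072*w,z]).round().astype(int) for w in(-.0245,.0245)]
    print(round(k,3),[im[v,u].tolist() for u,v in q])
```

```text
0 [251.5 233. ] [231.3 228.1] lug [221.8 252.9] TCPy 0.19783566595410473
0.03 [255.9 224.5] [236.1 219.8] lug [227.3 243. ] TCPy 0.16799890689159044
0.05 [258.8 219.1] [239.2 214.5] lug [230.9 236.7] TCPy 0.1481077341832476
0.06 [260.2 216.5] [240.7 211.9] lug [232.7 233.7] TCPy 0.13816214782907615
0.07 [261.5 213.8] [242.2 209.3] lug [234.4 230.6] TCPy 0.12821656147490473
0.08 [262.9 211.3] [243.7 206.8] lug [236.1 227.7] TCPy 0.11827097512073334
0.0 [[226, 213, 210], [23, 18, 24]]
0.005 [[224, 212, 210], [26, 24, 24]]
0.01 [[134, 132, 136], [19, 21, 19]]
0.015 [[125, 121, 121], [13, 14, 14]]
0.02 [[27, 30, 31], [23, 21, 25]]
0.025 [[40, 39, 44], [18, 20, 21]]
0.03 [[79, 74, 77], [26, 26, 28]]
0.035 [[96, 90, 90], [25, 23, 23]]
0.04 [[68, 66, 66], [29, 29, 30]]
0.045 [[67, 64, 69], [24, 21, 26]]
0.05 [[238, 234, 236], [25, 24, 26]]
0.055 [[240, 196, 161], [29, 28, 32]]
0.06 [[239, 156, 70], [27, 27, 26]]
0.065 [[239, 158, 71], [21, 22, 27]]
0.07 [[240, 159, 73], [24, 19, 23]]
0.075 [[239, 159, 72], [23, 23, 25]]
0.08 [[238, 157, 72], [20, 19, 21]]
0.085 [[240, 158, 72], [19, 20, 19]]
0.09 [[237, 156, 72], [30, 22, 21]]
0.095 [[235, 150, 68], [136, 81, 44]]
```

The tongue end is at keeper ≈ 0.052 and moving with the finger, so I'll push on through the detent.

apply_moves:
  moves:
    - {"dx": -0.04,"dy": 0,"dz": 0.004,"rx": 0,"ry": 0,"rz": 0,"gripper": 0}
    - {"dx": -0.04,"dy": 0,"dz": 0.004,"rx": 0,"ry": 0,"rz": 0,"gripper": 0}
    - {"dx": -0.04,"dy": 0,"dz": 0.004,"rx": 0,"ry": 0,"rz": 0,"gripper": 0}
    - {"dx": -0.04,"dy": 0,"dz": 0.004,"rx": 0,"ry": 0,"rz": 0,"gripper": 0}
    - {"dx": -0.04,"dy": 0,"dz": 0.004,"rx": 0,"ry": 0,"rz": 0,"gripper": 0}

```text
clock: 21.05
ee_pos: [0.5646, 0.1273, 0.2761]
eef_rot: [-2.146, -2.293, -0.002]
contact_force: [0.2, 7.4, -1.5]
grip_width: -0.0002
grip_force: 3.4
```

apply_moves:
  moves:
    - {"dx": -0.04,"dy": 0,"dz": 0.004,"rx": 0,"ry": 0,"rz": 0,"gripper": 0}
    - {"dx": -0.04,"dy": 0,"dz": 0.004,"rx": 0,"ry": 0,"rz": 0,"gripper": 0}
    - {"dx": -0.04,"dy": 0,"dz": 0.004,"rx": 0,"ry": 0,"rz": 0,"gripper": 0}

```text
clock: 21.35
ee_pos: [0.5645, 0.1263, 0.2749]
eef_rot: [-2.139, -2.288, -0.016]
contact_force: [2.1, 26.3, -3.7]
grip_width: -0.0
grip_force: 12.2
```

```bash
python3 k.py
```

```text
[0.56449814 0.12636789 0.27485182] [ 2.75 21.54 -3.22]
[243 333   6   6]
[199 265  28  35]
[264 262  20  12]
[246 255  17  10]
[247 218  16  24]
```

```bash
cat > tr.py <<'E'
from h import *
a=np.load("now.npy"); e=cv2.imread("pics/e.png")[:,:,::-1]; e=cv2.resize(e,(120,100),interpolation=cv2.INTER_AREA); A=a.copy(); A[170:270,190:310]=e
def track(ref,im,box,nm):
    x,y,w,h=box; t=ref[y:y+h,x:x+w]; r=cv2.matchTemplate(im[y-12:y+h+12,x-12:x+w+12],t,cv2.TM_CCOEFF_NORMED); _,v,_,l=cv2.minMaxLoc(r); print(nm,"shift",l[0]-12,l[1]-12,"score",round(v,3))
def ends(im,phi):
    out=[]
    for w in(-.0245,.0245):
        for k in np.arange(.1,0,-.001):
            r=.177+k; o=r*np.cos(phi)-.018*np.sin(phi); z=.24+r*np.sin(phi)+.018
            u,v=proj("side",[.556+.072*o+w,.2525-.9974*o+.072*w,z]).round().astype(int)
            if im[v,u].min()>190: break
        out.append((round(float(k),3),int(u),int(v)))
    return out
if __name__=="__main__":
    im=robot.get_image("side"); np.save("stuck.npy",im)
    for nm,ref in(("vs released",A),("vs before detent",a)):
        print(nm); track(ref,im,(246,240,16,16),"corner R"); track(ref,im,(268,222,16,14),"bar end R"); track(ref,im,(246,250,20,16),"disc"); track(ref,im,(220,212,14,12),"bar end L")
    for ph in(-.07,-.12,-.17): print(ph,ends(a,ph),ends(im,ph))
    s=robot.sense(); print(s["ee_pos"],s["contact_force"],s["ft_torque"],s["clock"])
E
python3 tr.py
```

```text
vs released
corner R shift 0 0 score 0.581
bar end R shift 0 2 score 0.924
disc shift 1 1 score 0.706
bar end L shift -9 -2 score 0.236
vs before detent
corner R shift 0 0 score 0.921
bar end R shift 0 1 score 0.978
disc shift 0 1 score 0.973
bar end L shift 11 5 score 0.359
-0.07 [(0.05, 259, 219), (0.001, 231, 227)] [(0.014, 254, 229), (0.001, 231, 227)]
-0.12 [(0.064, 261, 219), (0.001, 232, 230)] [(0.064, 261, 219), (0.001, 232, 230)]
-0.17 [(0.026, 255, 231), (0.001, 232, 233)] [(0.077, 262, 219), (0.001, 232, 233)]
[0.56448616 0.12642463 0.27488919] [ 1.0299717  21.34110334 -2.77466214] [ 3.59934768 -0.41070386  0.02711672] 21.55
```

Pushing stalls at about 21 N with the keeper near 0.06, which is more than the detent alone should give. I'll back off gently, clear the view and measure how the bar sits.

apply_moves:
  moves:
    - {"dx": 0.03,"dy": 0,"dz": 0,"rx": 0,"ry": 0,"rz": 0,"gripper": 0}
    - {"dx": 0.03,"dy": 0,"dz": 0,"rx": 0,"ry": 0,"rz": 0,"gripper": 0}
    - {"dx": 0.03,"dy": 0,"dz": 0,"rx": 0,"ry": 0,"rz": 0,"gripper": 0}
    - {"dx": 0.05,"dy": 0,"dz": 0,"rx": 0,"ry": 0,"rz": 0,"gripper": 0}
    - {"dx": 0.1,"dy": 0,"dz": 0,"rx": 0,"ry": 0,"rz": 0,"gripper": 0}
    - {"dx": 0.1,"dy": 0,"dz": 0,"rx": 0,"ry": 0,"rz": 0,"gripper": 0}
    - {"dx": 0.05,"dy": 0,"dz": -0.3,"rx": 0,"ry": 0,"rz": 0,"gripper": 0}
    - {"dx": 0,"dy": 0,"dz": -0.6,"rx": 0,"ry": 0,"rz": 0,"gripper": 0}
    - {"dx": 0.2,"dy": 0,"dz": -0.7,"rx": 0,"ry": 0,"rz": 0,"gripper": 0}
    - {"dx": 0.6,"dy": 0,"dz": -0.3,"rx": 0,"ry": 0,"rz": 0,"gripper": 0}

```text
clock: 22.55
ee_pos: [0.5625, 0.1794, 0.3761]
eef_rot: [2.147, 2.287, 0.008]
contact_force: [0.5, 0.4, 0.1]
grip_width: -0.0002
grip_force: 0.0
```

apply_moves:
  moves:
    - {"dx": 0.8,"dy": 0,"dz": 0,"rx": 0,"ry": 0,"rz": 0,"gripper": 0}
    - {"dx": 0.8,"dy": 0,"dz": 0,"rx": 0,"ry": 0,"rz": 0,"gripper": 0}
    - {"dx": 0.8,"dy": 0,"dz": 0,"rx": 0,"ry": 0,"rz": 0,"gripper": 0}
    - {"dx": 0.8,"dy": 0,"dz": 0,"rx": 0,"ry": 0,"rz": 0,"gripper": 0}
    - {"dx": 0,"dy": 0,"dz": 0,"rx": 0,"ry": 0,"rz": 0,"gripper": 0}

```text
clock: 23.05
ee_pos: [0.5494, 0.3439, 0.3715]
eef_rot: [-2.141, -2.299, -0.002]
contact_force: [-0.6, -0.7, -0.6]
grip_width: 0.0002
grip_force: 0.0
```

Run:
```python
from h import *
t=robot.get_image("top");s=robot.get_image("side");cv2.imwrite("pics/t2.png",t[:,:,::-1]);cv2.imwrite("pics/s2.png",s[:,:,::-1])
print(robot.sense()["ee_pos"],robot.sense()["clock"])
def show(im,x0,x1,y0,y1,tag):
    print(tag,x0,y0)
    for y in range(y0,y1):
        r=""
        for x in range(x0,x1):
            p=im[y,x].astype(int); sat=p.max()-p.min()
            r+= "." if sat>55 else ("W" if p.min()>170 else ("g" if p.max()>105 else "#"))
        print(y,r)
show(t,205,285,140,222,"top")
```

```text
[0.55027878 0.34058035 0.37139008] 23.15
top 205 140
140 ...............................................................####.............
141 ................................................................................
142 ................................................................................
143 ................................................................................
144 ................................................................................
145 ................................................................................
146 ................................................................................
147 ................................................................................
148 ................................................................................
149 ................................................................................
150 .................................................ggggg.........................g
151 ................................................gggggg.........................g
152 .......................
[... 5222 characters left out ...]
.........gggWWWWWWWW
214 ..................................................gggggg#g...........gggggWWWWgg
215 ..................................................gggggg#g...........gg...gggggg
216 ..................................................gggggg#g...........gg.......gg
217 ...................................................ggggg##...........ggg......gg
218 ..................................................gggggg##...........ggg.....ggg
219 ..................................................gggggg#g...........ggggggggggg
220 ...................................................gggggg..............gggggggg.
221 ........................................................................gggggg..
```

The top map shows the bar (cols 253–260) in both notches, tips beyond it. Both tongues reach col ~264, already well past the bar, so the stall may simply be the end stop. I'll compare with the first picture for a keeper value.

Run:
```python
from h import *
def edge(im,row,xs,thr=150):  # falling edge of bright tongue
    p=im[row-1:row+2,xs[0]:xs[1]].astype(float).min(2).mean(0); i=np.where((p[:-1]>=thr)&(p[1:]<thr))[0][-1]; return xs[0]+i+(p[i]-thr)/(p[i]-p[i+1])
def cross(im,row,xs):
    q=im[row-1:row+2,xs[0]:xs[1]].astype(float); w=np.clip(90-(q.max(2)-q.min(2)).mean(0),0,None); x=np.arange(*xs); return (w*x).sum()/w.sum()
t0=cv2.imread("pics/top0.png")[:,:,::-1];t2=cv2.imread("pics/t2.png")[:,:,::-1]
def show(im,x0,x1,rows):
    for y in rows: print(y,[int(v) for v in im[y,x0:x1].min(1)])
print("t0 L");show(t0,220,232,(167,168,169));print("R");show(t0,222,234,(191,192,193))
print("t2 L");show(t2,258,270,(169,170,171));print("R");show(t2,258,270,(193,194))
P=[]
for nm,im,th,uL,uR,vL,vR in(("t0",t0,0,None,None,168,192),("t2",t2,.19,None,None,170,194)):
    xs=(215,240) if nm=="t0" else (245,270)
    for v in(vL,vR):
        thr=150; e=edge(im,v,xs); ph=.1-th
        # solve r along arm, tongue height .018
        from scipy.optimize import brentq
        w=.0245 if v in(vL,) else -.0245
        f=lambda r:proj("top",[.556+.072*(r*np.cos(ph)-.018*np.sin(ph))+w,.2525-.9974*(r*np.cos(ph)-.018*np.sin(ph))+.072*w,.24+r*np.sin(ph)+.018])[0]-e-.5
        print(nm,v,round(e,2),"r_end",round(brentq(f,.1,.32),4))
```

```text
t0 L
167 [203, 203, 204, 204, 198, 173, 129, 85, 73, 71, 72, 72]
168 [206, 206, 207, 206, 200, 177, 131, 86, 71, 69, 70, 69]
169 [205, 206, 205, 205, 199, 178, 132, 84, 68, 67, 65, 67]
R
191 [203, 204, 203, 197, 173, 123, 71, 51, 51, 50, 54, 63]
192 [206, 207, 206, 200, 177, 130, 76, 54, 52, 54, 59, 66]
193 [206, 206, 205, 199, 178, 131, 79, 56, 55, 56, 61, 68]
t2 L
169 [206, 206, 206, 203, 188, 145, 90, 69, 67, 68, 68, 67]
170 [206, 206, 205, 204, 189, 146, 89, 68, 66, 65, 66, 66]
171 [198, 198, 197, 196, 181, 139, 86, 67, 63, 65, 65, 66]
R
193 [206, 206, 206, 206, 204, 192, 165, 154, 158, 160, 160, 159]
194 [200, 199, 198, 197, 196, 185, 162, 154, 159, 160, 160, 160]
t0 168 225.57 r_end 0.1798
t0 192 226.54 r_end 0.1797
t2 170 262.84 r_end 0.249Traceback (most recent call last):
  File "<stdin>", line 15, in <module>
  File "<stdin>", line 3, in edge
IndexError: index -1 is out of bounds for axis 0 with size 0
```

The keeper's measured travel is about 69 mm from its start position. A solid stop there suggests it began about 10 mm forward and now stands at the end stop. I'll press once more at a different finger height to confirm it really is the stop.

Run:
```python
from h import *
need([.563,.150,.371],np.radians(4.1)); need([.563,.15,.281]); print(robot.finger_overhang)
```

```text
tcp [0.5503 0.3406 0.3714] shift(frac) [-3.82  -0.004  0.009]
rz -0.0037341595777753422 frac -0.0011886199101937812
tcp [0.5503 0.3406 0.3714] shift(frac) [-3.819 -0.006  1.809]
0.017
```

apply_moves:
  moves:
    - {"dx": -0.3,"dy": 0,"dz": 0,"rx": 0,"ry": 0,"rz": 0,"gripper": 0}
    - {"dx": -0.7,"dy": 0,"dz": 0,"rx": 0,"ry": 0,"rz": 0,"gripper": 0}
    - {"dx": -0.8,"dy": 0,"dz": 0,"rx": 0,"ry": 0,"rz": 0,"gripper": 0}
    - {"dx": -0.8,"dy": 0,"dz": 0,"rx": 0,"ry": 0,"rz": 0,"gripper": 0}
    - {"dx": -0.7,"dy": 0,"dz": 0,"rx": 0,"ry": 0,"rz": 0,"gripper": 0}
    - {"dx": -0.4,"dy": 0,"dz": 0,"rx": 0,"ry": 0,"rz": 0,"gripper": 0}
    - {"dx": -0.12,"dy": 0,"dz": 0,"rx": 0,"ry": 0,"rz": 0,"gripper": 0}
    - {"dx": 0,"dy": 0,"dz": 0.5,"rx": 0,"ry": 0,"rz": 0,"gripper": 0}
    - {"dx": 0,"dy": 0,"dz": 0.6,"rx": 0,"ry": 0,"rz": 0,"gripper": 0}
    - {"dx": 0,"dy": 0,"dz": 0.4,"rx": 0,"ry": 0,"rz": 0,"gripper": 0}

```text
clock: 24.15
ee_pos: [0.5623, 0.1486, 0.2937]
eef_rot: [-2.147, -2.292, 0.002]
contact_force: [0.3, -0.8, -0.5]
grip_width: -0.0002
grip_force: 0.0
```

apply_moves:
  moves:
    - {"dx": 0,"dy": 0,"dz": 0.3,"rx": 0,"ry": 0,"rz": 0,"gripper": 0}
    - {"dx": -0.06,"dy": 0,"dz": 0,"rx": 0,"ry": 0,"rz": 0,"gripper": 0}
    - {"dx": -0.06,"dy": 0,"dz": 0,"rx": 0,"ry": 0,"rz": 0,"gripper": 0}
    - {"dx": -0.06,"dy": 0,"dz": 0,"rx": 0,"ry": 0,"rz": 0,"gripper": 0}
    - {"dx": -0.06,"dy": 0,"dz": 0,"rx": 0,"ry": 0,"rz": 0,"gripper": 0}
    - {"dx": -0.06,"dy": 0,"dz": 0,"rx": 0,"ry": 0,"rz": 0,"gripper": 0}
    - {"dx": -0.06,"dy": 0,"dz": 0,"rx": 0,"ry": 0,"rz": 0,"gripper": 0}

```text
clock: 24.85
ee_pos: [0.5644, 0.1311, 0.281]
eef_rot: [2.146, 2.294, 0.001]
contact_force: [-0.5, -0.2, 0.0]
grip_width: -0.0004
grip_force: 0.0
```

apply_moves:
  moves:
    - {"dx": -0.03,"dy": 0,"dz": 0,"rx": 0,"ry": 0,"rz": 0,"gripper": 0}
    - {"dx": -0.03,"dy": 0,"dz": 0,"rx": 0,"ry": 0,"rz": 0,"gripper": 0}

```text
clock: 25.05
ee_pos: [0.5645, 0.1283, 0.2805]
eef_rot: [-2.147, -2.294, 0.0]
contact_force: [-0.2, 0.7, -0.6]
grip_width: 0.0004
grip_force: 0.0
```

apply_moves:
  moves:
    - {"dx": -0.03,"dy": 0,"dz": 0,"rx": 0,"ry": 0,"rz": 0,"gripper": 0}
    - {"dx": -0.03,"dy": 0,"dz": 0,"rx": 0,"ry": 0,"rz": 0,"gripper": 0}

```text
clock: 25.25
ee_pos: [0.5645, 0.1266, 0.2803]
eef_rot: [-2.145, -2.292, -0.004]
contact_force: [0.5, 7.6, -1.9]
grip_width: -0.0001
grip_force: 3.9
```

apply_moves:
  moves:
    - {"dx": -0.03,"dy": 0,"dz": 0,"rx": 0,"ry": 0,"rz": 0,"gripper": 0}
    - {"dx": -0.03,"dy": 0,"dz": 0,"rx": 0,"ry": 0,"rz": 0,"gripper": 0}
    - {"dx": -0.02,"dy": 0,"dz": 0,"rx": 0,"ry": 0,"rz": 0,"gripper": 0}
    - {"dx": 0,"dy": 0,"dz": 0,"rx": 0,"ry": 0,"rz": 0,"gripper": 0}
    - {"dx": 0,"dy": 0,"dz": 0,"rx": 0,"ry": 0,"rz": 0,"gripper": 0}

```text
clock: 25.75
ee_pos: [0.5644, 0.126, 0.2798]
eef_rot: [-2.139, -2.29, -0.012]
contact_force: [1.7, 16.6, -2.5]
grip_width: -0.0002
grip_force: 8.1
```

It reaches the same solid stop (TCP y 0.126) at 17 N, well over the detent's force, so this is the end stop. I'll withdraw gently and check.

apply_moves:
  moves:
    - {"dx": 0.03,"dy": 0,"dz": 0,"rx": 0,"ry": 0,"rz": 0,"gripper": 0}
    - {"dx": 0.03,"dy": 0,"dz": 0,"rx": 0,"ry": 0,"rz": 0,"gripper": 0}
    - {"dx": 0.04,"dy": 0,"dz": 0,"rx": 0,"ry": 0,"rz": 0,"gripper": 0}
    - {"dx": 0.06,"dy": 0,"dz": 0,"rx": 0,"ry": 0,"rz": 0,"gripper": 0}
    - {"dx": 0.2,"dy": 0,"dz": 0,"rx": 0,"ry": 0,"rz": 0,"gripper": 0}
    - {"dx": 0.2,"dy": 0,"dz": 0,"rx": 0,"ry": 0,"rz": 0,"gripper": 0}
    - {"dx": 0,"dy": 0,"dz": -0.6,"rx": 0,"ry": 0,"rz": 0,"gripper": 0}
    - {"dx": 0,"dy": 0,"dz": -0.7,"rx": 0,"ry": 0,"rz": 0,"gripper": 0}
    - {"dx": 0,"dy": 0,"dz": -0.6,"rx": 0,"ry": 0,"rz": 0,"gripper": 0}
    - {"dx": 0.4,"dy": 0,"dz": 0,"rx": 0,"ry": 0,"rz": 0,"gripper": 0}

```text
clock: 26.75
ee_pos: [0.5636, 0.169, 0.3817]
eef_rot: [2.144, 2.286, 0.011]
contact_force: [0.4, -0.7, -0.3]
grip_width: 0.0004
grip_force: 0.0
```

apply_moves:
  moves:
    - {"dx": 0.7,"dy": 0,"dz": 0,"rx": 0,"ry": 0,"rz": 0,"gripper": 0}
    - {"dx": 0.8,"dy": 0,"dz": 0,"rx": 0,"ry": 0,"rz": 0,"gripper": 0}
    - {"dx": 0.8,"dy": 0,"dz": 0,"rx": 0,"ry": 0,"rz": 0,"gripper": 0}
    - {"dx": 0.6,"dy": 0,"dz": 0,"rx": 0,"ry": 0,"rz": 0,"gripper": 0}
    - {"dx": 0,"dy": 0,"dz": 0,"rx": 0,"ry": 0,"rz": 0,"gripper": 0}
    - {"dx": 0,"dy": 0,"dz": 0,"rx": 0,"ry": 0,"rz": 0,"gripper": 0}
    - {"dx": 0,"dy": 0,"dz": 0,"rx": 0,"ry": 0,"rz": 0,"gripper": 0}
    - {"dx": 0,"dy": 0,"dz": 0,"rx": 0,"ry": 0,"rz": 0,"gripper": 0}
    - {"dx": 0,"dy": 0,"dz": 0,"rx": 0,"ry": 0,"rz": 0,"gripper": 0}
    - {"dx": 0,"dy": 0,"dz": 0,"rx": 0,"ry": 0,"rz": 0,"gripper": 0}

```text
clock: 27.75
ee_pos: [0.5523, 0.3134, 0.3756]
eef_rot: [2.147, 2.293, 0.0]
contact_force: [-0.3, -0.7, 0.3]
grip_width: 0.0
grip_force: 0.0
```

Run:
```python
from h import *
t=robot.get_image("top");t2=cv2.imread("pics/t2.png")[:,:,::-1]
g=lambda r,x0,x1:[int(v) for v in t[r,x0:x1].min(1)]
print("tongue",g(170,258,270),"was 206,206,205,204,189,146,89..")
d=np.abs(t.astype(int)-t2).max(2)[140:235,205:290]; print("changed px",(d>40).sum())
print(robot.sense()["ee_pos"],robot.sense()["clock"])
t0=cv2.imread("pics/top0.png")[:,:,::-1].astype(int)
for nm,(u,v) in dict(knob=(428,211),drift=(372,178),wr=(288,172),race=(182,280),tin=(336,122),pack=(274,123)).items():
    print(nm,(np.abs(t[v-18:v+18,u-18:u+18].astype(int)-t0[v-18:v+18,u-18:u+18]).max(2)>50).mean().round(3))
```

```text
tongue [207, 207, 206, 205, 190, 146, 92, 70, 65, 66, 66, 66] was 206,206,205,204,189,146,89..
changed px 0
[0.55226484 0.313535   0.37562318] 27.8
knob 0.0
drift 0.0
wr 0.019
race 0.282
tin 0.0
pack 0.0
```

The keeper and bar match the picture from before the second press. The race patch differs because the forearm and its shadow now cover it; nothing went near the ring. Handing in.

```bash
python3 -c "
from station import robot
print(robot.job_done())"
```

```text
the job is handed in; nothing more can be done
None
```

I handed the job in at about 28 s, but the hand-in call returned no verdict: the driver hangs still in both notches with the gripper off, and the keeper is against a hard stop with both tongues over the bar. I measured only about 69 mm of keeper travel, so being past 0.070 m rests on it having started slightly forward and on that stop, which held at over 20 N.

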